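# Stand the reference plate and hold the diffuser flap at its balance point

## Task

Take the white reference plate off its sloping rest and stand it upright on its thin edge in the middle of the shallow channel on the optical checker, and let go of it. Then swing the checker's diffuser flap, whose catch has been taken out so that it drops to either side, up to its balance point, where it stands upright, without letting it tip over towards the plate, and finish while still holding it there, still, with the gripper; the plate must stay standing and the other things on the bench must not be disturbed.

Things in the scene. Friction and masses are not known exactly. Their poses are not given: they have to be found in the camera images.
- plate_center (a point): Centre of the reference plate: white ceramic, 100 x 100 mm square, 12 mm thick, about 0.27 kg, loose. Axes: x across its 12 mm thickness, y and z along its two 100 mm sides. At the start it leans on the rest with z pointing up the slope, 40 degrees from vertical, the upper edge towards the robot.
- plate: The reference plate again; origin at the middle of its lower thin edge face (50 mm below the centre along z), same axes.
- rest (a point): The grey sloping rest, fixed; the point is the origin of the rest, on the bench under its middle. Foot plate 110 x 100 mm, 10 mm thick. Two ribs 12 mm wide, 76 mm apart centre to centre, carry the underside of the plate from its lower edge to 60 mm up; a flat lip 28 mm wide without an upstand carries the lower edge. The upper 40 mm of the plate stands clear on both faces. The middle of the plate's lower edge face is 30 mm in +x and 45 mm above this point.
- channel (a point): Middle of the floor of the plate channel on the optical checker (a fixed steel base 150 x 420 mm, 20 mm thick). x runs along the channel, y across it, z up. The channel is 120 mm long and 22 mm wide between two ridges 8 mm high and 8 mm thick. The lens head (65 mm tall on the base, black) begins 65 mm away at -y; the flap hinge is 85 mm away at +y.
- flap_hinge (a point): Middle of the flap's hinge line on the checker, 35 mm above the bench; the hinge line runs along x, y points to the side on which the flap lies at the start (lamp head side), away from the plate, z up.
- flap_grip (a point): Grip point on the flap's handle stub: a plain round steel pin 14 mm in diameter sticking out 58 mm from the flap's side frame on the -x side (robot side), parallel to the hinge line. The point is on the pin's axis, 92 mm in -x from the hinge middle, 32 mm out from the flap's side frame and 100 mm from the hinge line. The pin lies in the plane of the flap and can be pinched from above and turns between the pads. The point turns with the flap.
- flap (a joint): Angle of the diffuser flap (aluminium frame 120 x 112 mm, 8 mm thick, white translucent middle, about 0.22 kg) in rad: 0 is upright, which is its balance point; positive leans towards +y of the hinge point (away from the plate), negative towards the plate. Stops at 1.15 and -1.2; it starts lying at about 1.15. The hinge is almost free: it falls to its side when let go.
- media_bottle: Bystander, not to be disturbed: clear round jar with a red screw lid, 60 mm across, 110 mm tall; origin under its centre
- beaker: Bystander, not to be disturbed: open glass beaker, 70 mm across, 85 mm tall; origin under its centre
- tip_box: Bystander, not to be disturbed: grey closed box, 80 x 110 x 50 mm; origin under its centre
- filter_disc: Bystander, not to be disturbed: flat steel disc, 60 mm across, 10 mm thick, lying flat; origin under its centre
- port_cap: Bystander, not to be disturbed: small red stepped cap, 38 mm across, 45 mm tall; origin under its centre
- spatula: Bystander, not to be disturbed: steel spatula 160 mm long, lying; origin under its centre (at its middle)
Not all that is in view belongs to the job. Of the things like the plate, leave any that is brown; of the rest the smaller one is meant.

How it is judged:
By the outcome, as a careful person would: the job done as asked, in the order asked, and still so for the second after the job is handed in, while the arm keeps its last pose, push and grip.
It also fails if it takes over 58 s, if anything falls off the work surface, if the arm or the gripper's body presses on something with over 40 N, if the wrist force passes 120 N, or if a joint passes its speed limit or range.

## Robot

A 6-joint arm with a two-finger parallel gripper is mounted at the origin on the work surface. World frame = base frame: x ahead of the robot, y to its left, z up, the work surface at z = 0. Lengths are in m, angles in rad, forces in N, time in s.
With the tool pointing down it reaches from about 0.375 to 0.925 m from the base axis. Payload 5.7 kg.
Tool frame: the origin (TCP) lies at the very end of the fingers, on their centre line; the grasp point (between the pads) lies 19 mm behind it; x points along the fingers, y is the direction in which the jaws open and shut, and the axes are right-handed (so a half turn about x gives the same grasp; the last joint's range is limited). The gripper opens to 88 mm and grips with 3 to 60 N. Pads are 20 mm wide; open, the fingers measure 115 mm over their backs; the gripper's body (75 mm by 178 mm) begins 61 mm behind the grasp point.
Start: joints at [1.026, 0.359, 1.51, -0, 1.272, -0.115], TCP at [0.25, 0.545, 0.223] pointing down, gripper open.
Joint ranges: [-2.97, 2.97], [-1.01, 2.36], [0.21, 2.38], [-0.96, 4.11], [0.2, 2.71], [-2.98, 2.98]. Speed limits (rad/s): [2.39, 2.39, 3.14, 3.14, 3.14, 3.14].

## Interface

Orientations are given as a unit quaternion [w, x, y, z].
In Python, from workcell import arm gives the robot as it stands.
- The arm moves only by the tool move_arm, never from a script. Its argument "steps" is a list of rows, each an object of numbers: "fingers": the opening in per cent of the stroke, from 0 (shut) to 100 (fully open); "x", "y", "z": the shift along the tool's x, y, z in cm; "turn": the turn about the tool's x in degrees. A call has 1 to 20 rows; each row shifts and turns the commanded pose from where the row before left it, along the tool's axes as they then stand; what a row does not reach is not made up. A row lasts 1/12 s, in which the tool goes at most 41.7 mm and 7.16 degrees, less where a joint would pass 70% of its speed; a pose out of reach is approached as far as the arm can. A call is refused whole if a number of a shift passes 4.17 or a number of a turn 7.16, either way. A call with a gripper value outside its range is refused whole. The fingers move at their own pace and stop on an object; "force" is the grip in N (left out, the last holds). Time passes only in rows, so rows that do not move let the fingers close. It gives the time, the measured TCP pose, the force and the opening at its end, in the units of the state.
- arm.get_obs(): the state, without advancing time (a new reading comes with each control period).
- arm.snapshot(name): name is "scene" or "top" or "wrist"; returns a dict with "frame" (420x560x3 uint8, red, green, blue), "intrinsics" (3x3 intrinsics, pixels), "R" (3x3) and "t" (3): a world point X has camera coordinates R X + t. Camera axes: x right, y down, z forward; pixel columns grow to the right and rows downward; lengths in m; the calibration is good to about 2 mm. A picture is of the moment at which its call begins. There is no depth.
- arm.close_job(): hands the job in, once; it reports no verdict.
Trained networks look in a picture, given as the dict that the camera call returned (one of the last four; its "shot" number tells which), for a name from the list of things; names that differ only in an ending like _2 or _b are one class to them, and where a whole thing is asked for, a point or a joint stands for the part that bears it (a point fixed in the world has none). Each returns a list of dicts, best first, with "score" (0 to 1); they miss things now and then, are a little off and sometimes report something else, mostly with a low value. They report only what shows in the picture. A call takes as long as a camera call. They do not tell look-alikes from the thing itself.
- arm.regions_of(picture, name): "region" (420x560 bool, what is visible of it) and "position" ([column, row] in pixels, amid what is visible of it).
The state is a dict: "time": time; "qpos": joint angles; "qvel": joint speeds; "effort": joint torques, N m; "eef_pos": TCP position; "eef_rot": TCP orientation; "wrist_force": force on the tool from outside, world axes, zero at the start; "ft_torque": the same for the moment, N m; "width": finger opening in m.
Only numpy, scipy, OpenCV 4.12 (cv2) and the standard library are available. Lean on these libraries where they do the work, as an engineer would, in place of code of your own. Each camera call takes 0.05 s, during which the arm holds its last target.

## Working session

There is one attempt and no reset: what is moved stays moved. The work goes in short steps, Python scripts to look and compute and a tool call to move; the robot and the scene stay as the last step left them, time stands still between calls to the robot, and variables do not carry over. Pictures are saved under pics/ and viewed, and the job is handed in when it is done.

Besides the shell and the picture viewer there is one more tool, called after "Emit:" by a JSON object that holds its "name" and its "arguments", one argument or row to a line. move_arm: Moves the arm, as the interface text tells. Its arguments: {"type":"object","properties":{"steps":{"type":"array"},"force":{"type":"number"}},"required":["steps"]}

```bash
mkdir -p pics; ls
cat > h.py <<'E'
import numpy as np, cv2
from workcell import arm
def save(p,n): cv2.imwrite('pics/'+n+'.png',p['frame'][:,:,::-1])
E
python3 - <<'E'
from h import *
import pickle
o=arm.get_obs();print(o)
P={}
for n in ['scene','top','wrist']:
    p=arm.snapshot(n);save(p,n+'0');P[n]=p
    print(n,p['intrinsics'].tolist(),p['R'].round(4).tolist(),p['t'].round(4).tolist())
    for k in ['plate','rest','flap','flap_grip','channel','media_bottle','beaker','tip_box','filter_disc','port_cap','spatula']:
        try:
            r=arm.regions_of(p,k);print(k,[(round(x['score'],2),np.round(x['position']).tolist(),int(x['region'].sum())) for x in r])
        except Exception as e: print(k,e)
pickle.dump(P,open('p0.pkl','wb'))
E
```

```text
pics
{'time': 0.0, 'qpos': array([ 1.02593609e+00,  3.59472987e-01,  1.51142495e+00,  7.01566014e-06,
        1.27248561e+00, -1.15091772e-01]), 'qvel': array([-0.00072036,  0.0018154 ,  0.00025082,  0.00072649,  0.00074634,
        0.00111369]), 'effort': array([ 1.56428665e-03, -5.15369725e+01, -2.70731789e+01,  6.78518973e-02,
        3.48069600e-02, -9.61142291e-05]), 'eef_pos': array([0.24963999, 0.54484929, 0.2218315 ]), 'eef_rot': array([ 0.69063626,  0.15018185,  0.69105106, -0.15137834]), 'wrist_force': array([-0.3232635 ,  0.31205091,  0.04532003]), 'ft_torque': array([ 0.00165947, -0.013226  , -0.00949723]), 'width': 0.08783980479239413}
scene [[511.835767568416, 0.0, 279.8141007407925], [0.0, 511.835767568416, 209.79580595752125], [0.0, 0.0, 1.0]] [[-0.8909, 0.454, 0.0088], [0.3728, 0.7423, -0.5568], [-0.2593, -0.4928, -0.8306]] [0.5199, -0.1307, 1.6411]
plate [(0.84, [254.0, 126.0], 832), (0.84, [242.0, 189.0], 910), (0.82, [217.0, 114.0], 1254)]
rest [(0.58, [258.0, 150.0], 574)]
flap [(0.81, [311.0, 281.0], 1522), (0.72, [300.0, 280.0], 8130)]
flap_grip [(0.63, [308.0,
[... 998 characters left out ...]
413.0, 182.0], 621)]
tip_box [(0.97, [111.0, 284.0], 1356), (0.34, [215.0, 210.0], 1913), (0.15, [237.0, 213.0], 7764)]
filter_disc [(0.68, [126.0, 204.0], 952), (0.63, [311.0, 271.0], 314)]
port_cap [(0.72, [205.0, 285.0], 154)]
spatula [(0.84, [126.0, 204.0], 829), (0.36, [207.0, 282.0], 157)]
wrist [[373.7984276725529, 0.0, 280.83625512581943], [0.0, 373.7984276725529, 213.34153480066587], [0.0, 0.0, 1.0]] [[0.4182, 0.9084, -0.0001], [0.8758, -0.4032, 0.2653], [0.241, -0.111, -0.9642]] [-0.5998, -0.0304, 0.3906]
plate []
rest []
flap []
flap_grip []
channel []
media_bottle []
beaker []
tip_box [(0.77, [260.0, 311.0], 5199)]
filter_disc [(0.65, [260.0, 311.0], 5102)]
port_cap []
spatula []
```

View pics/scene0.png

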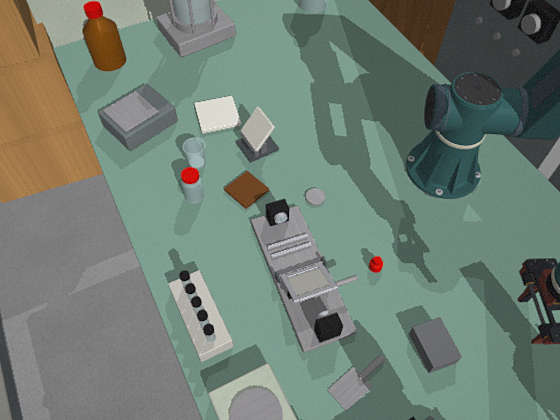

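View pics/top0.png

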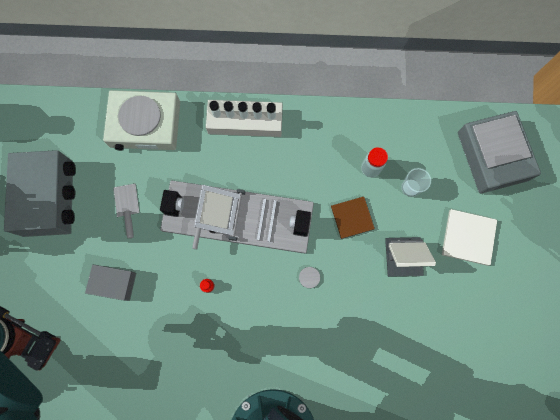

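View pics/wrist0.png

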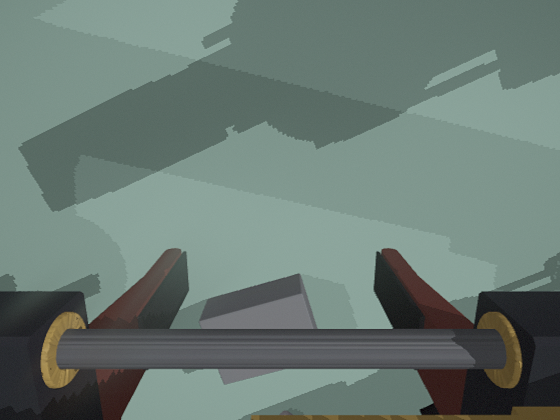

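Run:
```python
from h import *
import pickle
P=pickle.load(open('p0.pkl','rb'))
def crop(n,c0,c1,r0,r1,s,o):
    cv2.imwrite('pics/'+o+'.png',cv2.resize(P[n]['frame'][r0:r1,c0:c1,::-1],None,fx=s,fy=s,interpolation=cv2.INTER_CUBIC))
crop('top',370,510,180,290,5,'ct_rest')
crop('top',150,320,170,265,4.7,'ct_chk')
crop('scene',180,310,80,210,4.5,'cs_rest')
crop('scene',240,370,195,355,3.7,'cs_chk')
from scipy.spatial.transform import Rotation as R
q=arm.get_obs()['eef_rot'];print(R.from_quat(q[[1,2,3,0]]).as_matrix().round(3))
```

```text
[[-0.     0.417  0.909]
 [-0.     0.909 -0.417]
 [-1.    -0.    -0.   ]]
```

View pics/ct_rest.png

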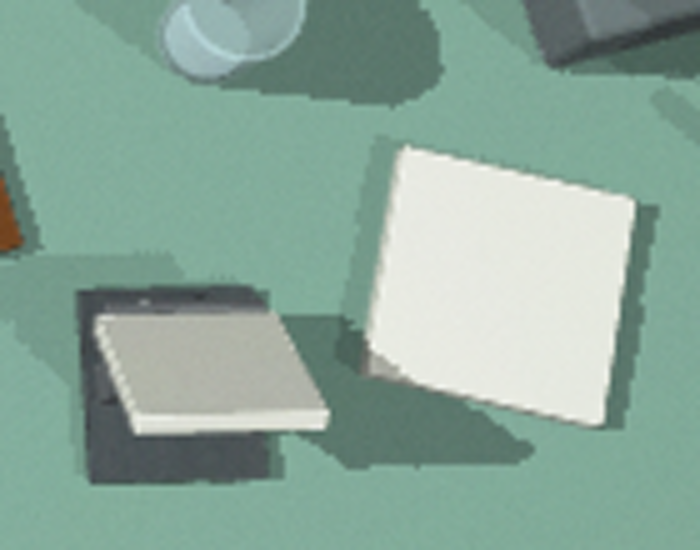

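View pics/ct_chk.png

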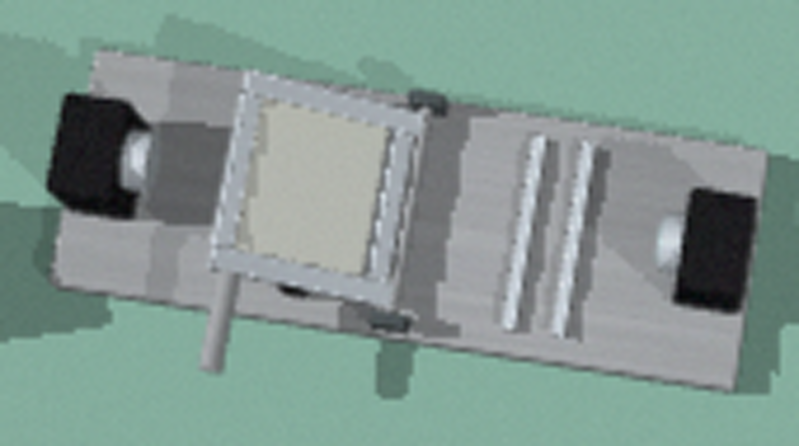

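View pics/cs_rest.png

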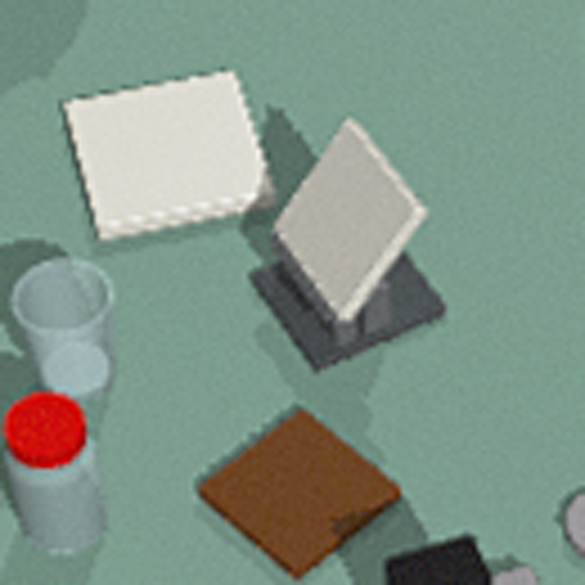

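View pics/cs_chk.png

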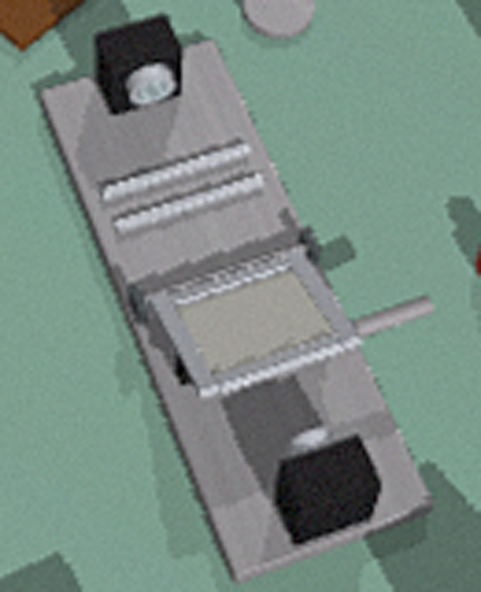

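```bash
cat > fit.py <<'E'
from h import *
import pickle
from scipy.optimize import least_squares
P=pickle.load(open('p0.pkl','rb'))
def proj(n,X):
    p=P[n];c=np.atleast_2d(X)@p['R'].T+p['t'];q=c@p['intrinsics'].T;return q[:,:2]/q[:,2:]
def T(v,L):
    L=np.array(L,float);c,s=np.cos(v[2]),np.sin(v[2])
    return np.c_[v[0]+c*L[:,0]-s*L[:,1],v[1]+s*L[:,0]+c*L[:,1],L[:,2]]
def tp(u,o,s): return np.array(u,float)/s+o
def fit(obs,x0,name):
    f=lambda v:np.concatenate([(proj(n,T(v,L))-px).ravel() for n,L,px in obs])
    r=least_squares(f,x0,loss='soft_l1');print(name,r.x.round(4),np.degrees(r.x[2]).round(2));print(f(r.x).round(1).reshape(-1,2).tolist());return r.x
if __name__=='__main__':
    t5=lambda u:tp(u,[370,180],5);s45=lambda u:tp(u,[180,80],4.5)
    t47=lambda u:tp(u,[150,170],4.7);s37=lambda u:tp(u,[240,195],3.7)
    # rest frame; foot 110x100 (x by y?)
    a=np.radians(40);X=np.array([np.cos(a),0,np.sin(a)]);Z=np.array([-np.sin(a),0,np.cos(a)]);Y=np.array([0,1,0.]);lo=np.array([.03,0,.045])
    pl=lambda sx,sy,z:lo+X*sx*.006+Y*sy*.05+Z*z
    plate=[pl(1,1,0),pl(1,-1,0),pl(1,-1,.1),pl(1,1,.1),pl(-1,1,.1),pl(-1,-1,.1)]
    r=fit([('top',plate,t5([(95,317),(275,313),(327,410),(133,412),(137,435),(327,431)])),
        ('scene',[pl(1,-1,.1),pl(1,1,.1),pl(1,1,0),pl(1,-1,0)],s45([(347,122),(420,212),(343,320),(275,232)]))],[.5,-.25,0],'rest')
    for h in [(.055,.05),(.05,.055)]:
        foot=[(h[0],h[1],.01),(-h[0],h[1],.01),(-h[0],-h[1],.01),(h[0],-h[1],.01)]
        print('footpred',[(((proj('top',T(r,foot)))-[370,180])*5).round().tolist(),((proj('scene',T(r,foot))-[180,80])*4.5).round().tolist()])
    rid=[(.06,.015,.028),(-.06,.015,.028),(.06,-.015,.028),(-.06,-.015,.028)]
    c=fit([('top',rid,t47([(540,137),(510,328),(586,143),(560,335)])),
       ('scene',[rid[i] for i in (0,1,2,3)],s37([(117,225),(262,182),(105,190),(247,149)]))],[.55,.05,-.1],'chan')
    rid2=[(.06,.015,.028),(-.06,.015,.028),(.06,-.015,.028),(-.06,-.015,.028)]
    def base(v):
        return
    b=fit([('top',[(.075,.21,.02),(.075,-.21,.02),(-.075,-.21,.02),(-.075,.21,.02)],t47([(97,50),(768,150),(735,386),(52,285)])),
       ('scene',[(.075,-.21,.02),(-.075,-.21,.02),(-.075,.21,.02),(.075,.21,.02)],s37([(42,92),(212,42),(430,500),(238,578)]))],[.55,.1,-.1],'base')
    d=c[:2]-b[:2];cs,sn=np.cos(b[2]),np.sin(b[2]);print('chan in base',[cs*d[0]+sn*d[1],-sn*d[0]+cs*d[1]])
    g=np.array([[-.118,.085+.1*np.sin(1.15),.035+.1*np.cos(1.15)],[-.06,.085+.1*np.sin(1.15),.035+.1*np.cos(1.15)]])
    print('pin pred',((proj('top',T(c,g))-[150,170])*4.7).round().tolist(),((proj('scene',T(c,g))-[240,195])*3.7).round().tolist(),T(c,g))
E
python3 fit.py
```

```text
rest [ 0.4874 -0.3509  0.0676] 3.87
[[-0.7, -0.3], [-0.5, -0.5], [0.0, 0.4], [0.1, 1.1], [-1.2, 0.4], [-0.6, 0.1], [-0.3, -1.1], [-0.5, -0.9], [-0.9, -0.4], [-0.9, -1.2]]
footpred [[[74.0, 290.0], [88.0, 484.0], [266.0, 479.0], [249.0, 285.0]], [[316.0, 365.0], [448.0, 305.0], [379.0, 217.0], [249.0, 273.0]]]
footpred [[[66.0, 299.0], [78.0, 475.0], [274.0, 470.0], [259.0, 294.0]], [[325.0, 367.0], [446.0, 312.0], [370.0, 215.0], [252.0, 266.0]]]
chan [ 0.5742  0.0412 -0.1099] -6.3
[[-0.4, -0.5], [-0.7, 0.0], [0.2, -0.2], [-0.8, 0.1], [-0.3, -0.4], [0.2, -1.7], [-0.7, 0.3], [0.3, -1.3]]
base [ 0.5841  0.1255 -0.11  ] -6.3
[[-0.8, -0.6], [0.3, -0.6], [0.0, 0.6], [-1.6, -0.0], [-1.4, -0.8], [0.0, -2.0], [1.7, 0.4], [-0.4, -0.6]]
chan in base [np.float64(-0.0005299125044188092), np.float64(-0.08482691791198661)]
pin pred [[209.0, 373.0], [227.0, 274.0]] [[430.0, 302.0], [355.0, 328.0]] [[0.4762803  0.22935261 0.07584874]
 [0.53393049 0.22299215 0.07584874]]
```

Three plate-like things in the top view: the brown slab (352,218), the big white one lying flat (469,236), and the smaller white one leaning on the rest (410,255). The one on the rest is the target: it is not brown, it is the smaller of the two white ones, and the fit with 100x100x12 mm at 40° agrees to about 1 px. The enlarged crop confirms it. I'll start by turning the jaws onto the rest's x axis.

Emit:
{"name": "move_arm", "arguments": {
  "steps": [
    {"turn": 7, "fingers": 100},
    {"turn": 7},
    {"turn": 7},
    {"turn": 7},
    {"turn": 7},
    {"turn": 7},
    {"turn": 7},
    {"turn": 7},
    {"turn": 5.5},
    {"turn": 0}
  ],
  "force": 10
}}

```text
invalid input
```

```bash
cat >> h.py <<'E'
from scipy.spatial.transform import Rotation as Ro
REST=(0.4874,-0.3509,0.0676); CH=(0.5742,0.0412,-0.1099)
def loc(F,p): 
    c,s=np.cos(F[2]),np.sin(F[2]);return np.array([F[0]+c*p[0]-s*p[1],F[1]+s*p[0]+c*p[1],p[2]])
def go(target,yaw):
    o=arm.get_obs();q=o['eef_rot'];M=Ro.from_quat(q[[1,2,3,0]]).as_matrix();d=M.T@(np.array(target)-o['eef_pos'])*100
    y=np.degrees(np.arctan2(M[1,1],M[0,1]))
    print('t',o['time'].__round__(2),'pos',o['eef_pos'].round(4),'yaw',y.round(2),'tilt',M[2,0].round(4),'w',round(o['width'],4),'F',o['wrist_force'].round(1),'\n shift cm',d.round(2),'turn',(y-np.degrees(yaw)).round(2))
E
python3 - <<'E'
from h import *
go(loc(REST,(-.05,0,.26)),REST[2])
E
```

```text
t 1.8 pos [0.25   0.5454 0.2226] yaw 65.37 tilt -1.0 w 0.0876 F [ 0.5 -0.4 -0.1] 
 shift cm [ -3.73 -73.97  54.53] turn 61.5
```

Emit:
{"name": "move_arm", "arguments": {
  "steps": [
    {"fingers": 100, "x": 0, "y": 0, "z": 0, "turn": 7},
    {"fingers": 100, "x": 0, "y": 0, "z": 0, "turn": 7},
    {"fingers": 100, "x": 0, "y": 0, "z": 0, "turn": 7},
    {"fingers": 100, "x": 0, "y": 0, "z": 0, "turn": 7},
    {"fingers": 100, "x": 0, "y": 0, "z": 0, "turn": 7},
    {"fingers": 100, "x": 0, "y": 0, "z": 0, "turn": 7},
    {"fingers": 100, "x": 0, "y": 0, "z": 0, "turn": 7},
    {"fingers": 100, "x": 0, "y": 0, "z": 0, "turn": 7},
    {"fingers": 100, "x": 0, "y": 0, "z": 0, "turn": 5.5},
    {"fingers": 100, "x": 0, "y": 0, "z": 0, "turn": 0}
  ],
  "force": 10
}}

```text
time: 2.63
eef_pos: [0.25, 0.5454, 0.2226]
eef_rot: [0.516, 0.484, 0.516, -0.484]
wrist_force: [-0.3, 0.4, 0.9]
width: 0.0883
```

Run:
```python
from h import *
go(loc(REST,(-.05,0,.26)),REST[2])
```

```text
t 2.63 pos [0.25   0.5454 0.2226] yaw 3.68 tilt -1.0 w 0.0883 F [-0.3  0.4  0.9] 
 shift cm [-3.73 12.93 90.99] turn -0.19
```

Emit:
{"name": "move_arm", "arguments": {
  "steps": [
    {"fingers": 100, "x": -0.4, "y": 1.3, "z": 3.5, "turn": 0},
    {"fingers": 100, "x": -0.4, "y": 1.3, "z": 3.5, "turn": 0},
    {"fingers": 100, "x": -0.4, "y": 1.3, "z": 3.5, "turn": 0},
    {"fingers": 100, "x": -0.4, "y": 1.3, "z": 3.5, "turn": 0},
    {"fingers": 100, "x": -0.4, "y": 1.3, "z": 3.5, "turn": 0},
    {"fingers": 100, "x": -0.4, "y": 1.3, "z": 3.5, "turn": 0},
    {"fingers": 100, "x": -0.4, "y": 1.3, "z": 3.5, "turn": 0},
    {"fingers": 100, "x": -0.4, "y": 1.3, "z": 3.5, "turn": 0},
    {"fingers": 100, "x": -0.4, "y": 1.3, "z": 3.5, "turn": 0},
    {"fingers": 100, "x": 0, "y": 1.3, "z": 3.5, "turn": 0},
    {"fingers": 100, "x": 0, "y": 0, "z": 3.5, "turn": 0},
    {"fingers": 100, "x": 0, "y": 0, "z": 3.5, "turn": 0},
    {"fingers": 100, "x": 0, "y": 0, "z": 3.5, "turn": 0},
    {"fingers": 100, "x": 0, "y": 0, "z": 3.5, "turn": 0},
    {"fingers": 100, "x": 0, "y": 0, "z": 3.5, "turn": 0},
    {"fingers": 100, "x": 0, "y": 0, "z": 3.5, "turn": 0},
    {"fingers": 100, "x": 0, "y": 0, "z": 3.5, "turn": 0},
    {"fingers": 100, "x": 0, "y": 0, "z": 3.5, "turn": 0},
    {"fingers": 100, "x": 0, "y": 0, "z": 3.5, "turn": 0},
    {"fingers": 100, "x": 0, "y": 0, "z": 3.5, "turn": 0}
  ]
}}

```text
time: 4.3
eef_pos: [0.4268, -0.146, 0.2589]
eef_rot: [0.518, 0.482, 0.517, -0.482]
wrist_force: [0.5, -0.0, 0.1]
width: 0.0879
```

Emit:
{"name": "move_arm", "arguments": {
  "steps": [
    {"fingers": 100, "x": 0, "y": 0, "z": 3.5, "turn": 0},
    {"fingers": 100, "x": 0, "y": 0, "z": 3.5, "turn": 0},
    {"fingers": 100, "x": 0, "y": 0, "z": 3.5, "turn": 0},
    {"fingers": 100, "x": 0, "y": 0, "z": 3.5, "turn": 0},
    {"fingers": 100, "x": 0, "y": 0, "z": 3.5, "turn": 0},
    {"fingers": 100, "x": 0, "y": 0, "z": 3.5, "turn": 0},
    {"fingers": 100, "x": 0, "y": 0, "z": 0, "turn": 0},
    {"fingers": 100, "x": 0, "y": 0, "z": 0, "turn": 0}
  ]
}}

```text
time: 4.97
eef_pos: [0.4411, -0.3554, 0.2583]
eef_rot: [0.517, 0.483, 0.517, -0.483]
wrist_force: [0.2, 0.2, -0.4]
width: 0.088
```

Run:
```python
from h import *
go(loc(REST,(-.05,0,.26)),REST[2])
p=arm.snapshot('wrist');save(p,'w1');import pickle;pickle.dump({'wrist':p},open('p1.pkl','wb'))
```

```text
t 4.97 pos [ 0.4411 -0.3554  0.2583] yaw 3.88 tilt -1.0 w 0.088 F [ 0.2  0.2 -0.4] 
 shift cm [-0.17 -0.35 -0.14] turn 0.01
```

View pics/w1.png

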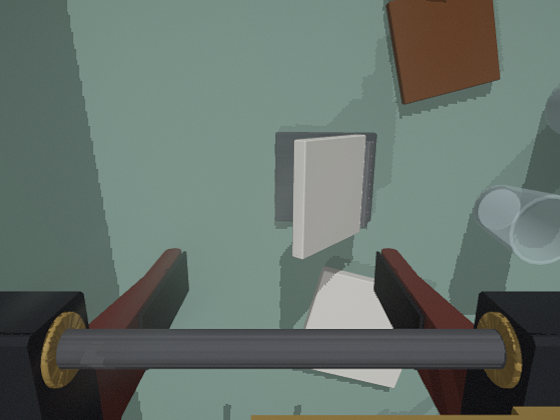

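Run:
```python
import fit,pickle
from h import *
fit.P.update(pickle.load(open('p1.pkl','rb')))
a=np.radians(40);X=np.array([np.cos(a),0,np.sin(a)]);Z=np.array([-np.sin(a),0,np.cos(a)]);Y=np.array([0,1,0.]);lo=np.array([.03,0,.045])
pl=lambda sx,sy,z:lo+X*sx*.006+Y*sy*.05+Z*z
L=[pl(1,1,0),pl(1,-1,0),pl(1,-1,.1),pl(1,1,.1),pl(-1,1,.1),pl(-1,-1,.1)]+[(-.055,.05,.01),(-.055,-.05,.01),(.055,.05,.01)]
pr=fit.proj('wrist',fit.T(REST,L));print(pr.round(1).tolist())
im=cv2.resize(fit.P['wrist']['frame'][110:280,250:410,::-1],None,fx=3.5,fy=3.5,interpolation=cv2.INTER_CUBIC)
for u,v in (pr-[250,110])*3.5: cv2.circle(im,(int(u),int(v)),3,(0,0,255),-1)
cv2.imwrite('pics/w1c.png',im)
```

```text
[[365.1, 133.2], [359.5, 231.0], [301.9, 259.2], [303.6, 139.1], [291.5, 138.4], [290.8, 255.8], [273.8, 131.2], [274.3, 220.6], [376.3, 131.1]]
```

View pics/w1c.png

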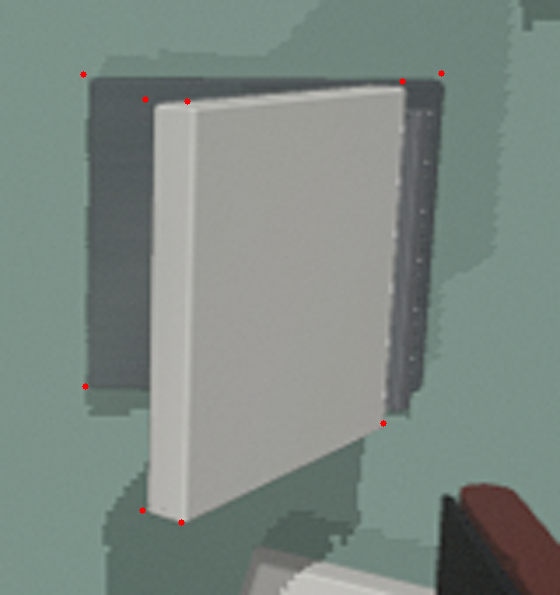

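Run:
```python
import fit,pickle
from h import *
fit.P.update(pickle.load(open('p1.pkl','rb')))
a=np.radians(40);X=np.array([np.cos(a),0,np.sin(a)]);Z=np.array([-np.sin(a),0,np.cos(a)]);Y=np.array([0,1,0.]);lo=np.array([.03,0,.045])
pl=lambda sx,sy,z:lo+X*sx*.006+Y*sy*.05+Z*z
L=[pl(1,1,0),pl(1,-1,.1),pl(1,1,.1),pl(-1,1,.1),pl(-1,-1,.1)]+[(-.055,.05,.01),(-.055,-.05,.01),(.055,.05,.01)]
w=np.array([(404,87),(187,522),(195,102),(156,104),(148,510),(91,78),(86,387),(443,80)])/3.5+[250,110]
fit.fit([('wrist',L[:5],w[:5])],REST,'plate only')
fit.fit([('wrist',L[5:],w[5:])],REST,'foot only')
fit.fit([('wrist',L,w)],REST,'all')
# closing schedule
B=np.array([30-12*.5*np.cos(a),45-6*np.sin(a)])
zt=96
for th in [40,30,20,10,5,0]:
    t=np.radians(th);xb=B[0]-100*np.sin(t);zb=B[1]+100*np.cos(t)
    f=B+12*np.array([np.cos(t),np.sin(t)]);s=(zt-f[1])/np.cos(t);xf=f[0]-s*np.sin(t)
    print(th,'xb',round(xb,1),'zb',round(zb,1),'xf',round(xf,1),'w',round(xf-xb,1),'c',round((xf+xb)/2,1))
```

```text
plate only [ 0.4889 -0.3514  0.0607] 3.48
[[1.5, -0.8], [-0.2, 0.5], [0.3, 0.5], [-0.8, -0.9], [-0.2, 0.5]]
foot only [ 0.4883 -0.3521  0.0559] 3.2
[[-0.9, -0.5], [-0.0, 0.5], [0.9, 0.1]]
all [ 0.4888 -0.3516  0.0584] 3.34
[[1.4, -0.4], [-0.5, 0.7], [0.2, 0.7], [-0.8, -0.7], [-0.5, 0.6], [-0.6, -0.7], [0.5, 0.3], [1.3, -0.5]]
40 xb -38.9 zb 117.7 xf -5.0 w 33.9 c -21.9
30 xb -24.6 zb 127.7 xf 7.6 w 32.2 c -8.5
20 xb -8.8 zb 135.1 xf 18.2 w 27.0 c 4.7
10 xb 8.0 zb 139.6 xf 27.9 w 19.9 c 18.0
5 xb 16.7 zb 140.8 xf 32.7 w 16.0 c 24.7
0 xb 25.4 zb 141.1 xf 37.4 w 12.0 c 31.4
```

```bash
sed -i 's/^REST=.*;/REST=(0.4884,-0.3515,0.061);/' h.py
python3 - <<'E'
from h import *
go(loc(REST,(-.021,0,.096)),REST[2])
E
```

```text
t 5.02 pos [ 0.4409 -0.3538  0.2583] yaw 3.93 tilt -1.0 w 0.0881 F [-0.1  0.2 -0.4] 
 shift cm [16.23  2.66  0.1 ] turn 0.43
```

Emit:
{"name": "move_arm", "arguments": {
  "steps": [
    {"fingers": 100, "x": 0, "y": 1.3, "z": 0, "turn": 0.4},
    {"fingers": 100, "x": 0, "y": 1.36, "z": 0.1, "turn": 0},
    {"fingers": 100, "x": 3, "y": 0, "z": 0, "turn": 0},
    {"fingers": 100, "x": 3, "y": 0, "z": 0, "turn": 0},
    {"fingers": 100, "x": 3, "y": 0, "z": 0, "turn": 0},
    {"fingers": 100, "x": 2.5, "y": 0, "z": 0, "turn": 0},
    {"fingers": 100, "x": 2, "y": 0, "z": 0, "turn": 0},
    {"fingers": 100, "x": 1.5, "y": 0, "z": 0, "turn": 0},
    {"fingers": 100, "x": 1.2, "y": 0, "z": 0, "turn": 0},
    {"fingers": 52, "x": 0, "y": 0, "z": 0, "turn": 0},
    {"fingers": 52, "x": 0, "y": 0, "z": 0, "turn": 0},
    {"fingers": 52, "x": 0, "y": 0, "z": 0, "turn": 0},
    {"fingers": 52, "x": 0, "y": 0, "z": 0, "turn": 0},
    {"fingers": 52, "x": 0, "y": 0, "z": 0, "turn": 0}
  ]
}}

```text
time: 6.18
eef_pos: [0.4686, -0.3534, 0.0978]
eef_rot: [0.516, 0.484, 0.514, -0.485]
wrist_force: [0.1, 0.7, -0.8]
width: 0.0582
```

Run:
```python
from h import *
go(loc(REST,(-.021,0,.096)),REST[2])
p=arm.snapshot('wrist');save(p,'w2')
```

```text
t 6.18 pos [ 0.4686 -0.3534  0.0978] yaw 3.5 tilt -1.0 w 0.0582 F [ 0.1  0.7 -0.8] 
 shift cm [ 0.18 -0.12 -0.07] turn 0.0
```

View pics/w2.png

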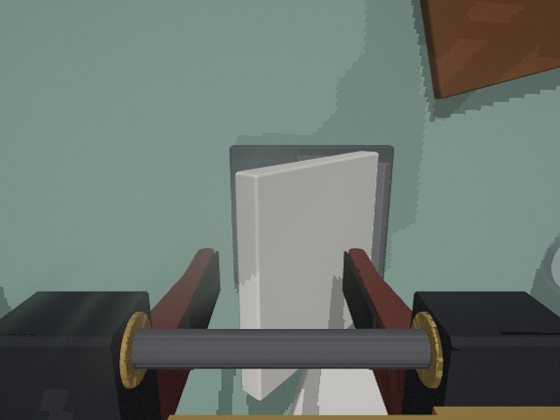

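Emit:
{"name": "move_arm", "arguments": {
  "steps": [
    {"fingers": 46, "x": 0.1, "y": 0, "z": 0, "turn": 0},
    {"fingers": 46, "x": 0, "y": 0, "z": 0, "turn": 0},
    {"fingers": 45, "x": 0, "y": 0, "z": 0, "turn": 0},
    {"fingers": 44, "x": 0, "y": 0, "z": 0, "turn": 0},
    {"fingers": 44, "x": 0, "y": 0.3, "z": 0, "turn": 0},
    {"fingers": 43, "x": 0, "y": 0.3, "z": 0, "turn": 0},
    {"fingers": 42.5, "x": 0, "y": 0.3, "z": 0, "turn": 0},
    {"fingers": 42, "x": 0, "y": 0.3, "z": 0, "turn": 0},
    {"fingers": 41, "x": 0, "y": 0.3, "z": 0, "turn": 0},
    {"fingers": 40, "x": 0, "y": 0.3, "z": 0, "turn": 0}
  ]
}}

```text
time: 7.07
eef_pos: [0.4863, -0.352, 0.0957]
eef_rot: [0.515, 0.485, 0.515, -0.485]
wrist_force: [-2.2, 0.3, 2.2]
width: 0.0352
```

Run:
```python
from h import *
go(loc(REST,(.0314,0,.096)),REST[2])
p=arm.snapshot('wrist');save(p,'w3')
```

```text
t 7.07 pos [ 0.4863 -0.352   0.0957] yaw 3.48 tilt -1.0 w 0.0352 F [-2.2  0.3  2.2] 
 shift cm [-0.03  3.35 -0.03] turn -0.02
```

View pics/w3.png

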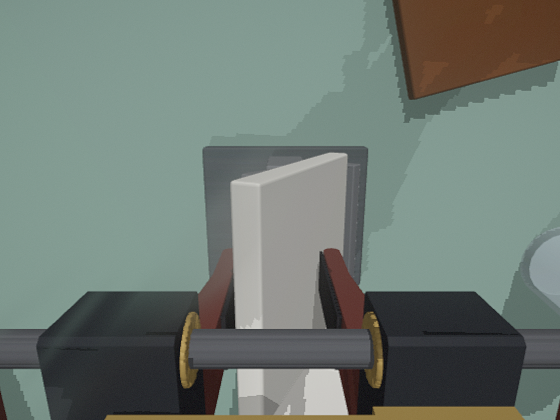

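Emit:
{"name": "move_arm", "arguments": {
  "steps": [
    {"fingers": 38, "x": 0, "y": 0.3, "z": 0, "turn": 0},
    {"fingers": 37, "x": 0, "y": 0.3, "z": 0, "turn": 0},
    {"fingers": 35.5, "x": 0, "y": 0.3, "z": 0, "turn": 0},
    {"fingers": 34, "x": 0, "y": 0.3, "z": 0, "turn": 0},
    {"fingers": 32, "x": 0, "y": 0.3, "z": 0, "turn": 0},
    {"fingers": 30, "x": 0, "y": 0.3, "z": 0, "turn": 0},
    {"fingers": 28, "x": 0, "y": 0.3, "z": 0, "turn": 0},
    {"fingers": 26, "x": 0, "y": 0.3, "z": 0, "turn": 0},
    {"fingers": 24, "x": 0, "y": 0.3, "z": 0, "turn": 0},
    {"fingers": 21, "x": 0, "y": 0.3, "z": 0, "turn": 0},
    {"fingers": 18, "x": 0, "y": 0.3, "z": 0, "turn": 0}
  ]
}}

```text
time: 8.03
eef_pos: [0.5191, -0.3499, 0.0957]
eef_rot: [0.515, 0.485, 0.515, -0.485]
wrist_force: [0.5, -0.0, 0.9]
width: 0.0165
```

Run:
```python
from h import *
go(loc(REST,(.0314,0,.096)),REST[2])
p=arm.snapshot('wrist');save(p,'w4')
```

```text
t 8.03 pos [ 0.5191 -0.3499  0.0957] yaw 3.47 tilt -1.0 w 0.0165 F [ 0.5 -0.   0.9] 
 shift cm [-0.03  0.07 -0.03] turn -0.02
```

View pics/w4.png

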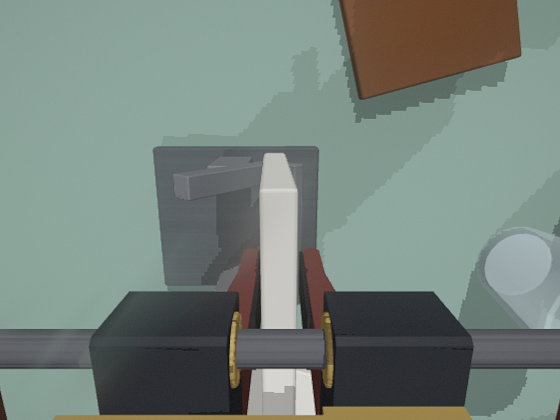

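The plate now stands upright between the pads (275,175–400). I'll close on it with a 20 N grip and lift.

Emit:
{"name": "move_arm", "arguments": {
  "steps": [
    {"fingers": 8, "x": 0, "y": 0, "z": 0, "turn": 0},
    {"fingers": 5, "x": 0, "y": 0, "z": 0, "turn": 0},
    {"fingers": 5, "x": 0, "y": 0, "z": 0, "turn": 0},
    {"fingers": 5, "x": 0, "y": 0, "z": 0, "turn": 0},
    {"fingers": 5, "x": -0.3, "y": 0, "z": 0, "turn": 0},
    {"fingers": 5, "x": -0.7, "y": 0, "z": 0, "turn": 0},
    {"fingers": 5, "x": -1.5, "y": 0, "z": 0, "turn": 0},
    {"fingers": 5, "x": -2.5, "y": 0, "z": 0, "turn": 0},
    {"fingers": 5, "x": -2.5, "y": 0, "z": 0, "turn": 0},
    {"fingers": 5, "x": -2.5, "y": 0, "z": 0, "turn": 0},
    {"fingers": 5, "x": -2, "y": 0, "z": 0, "turn": 0},
    {"fingers": 5, "x": 0, "y": 0, "z": 0, "turn": 0}
  ],
  "force": 20
}}

```text
time: 9.08
eef_pos: [0.5214, -0.3517, 0.2209]
eef_rot: [0.518, 0.485, 0.512, -0.484]
wrist_force: [1.3, -0.4, -2.7]
width: 0.0116
```

Run:
```python
from h import *
go(loc(CH,(0,0,.215)),CH[2]+np.pi/2)
p=arm.snapshot('wrist');save(p,'w5')
p=arm.snapshot('scene');save(p,'s5')
import pickle;pickle.dump({'scene':p},open('p5.pkl','wb'))
```

```text
t 9.08 pos [ 0.5214 -0.3517  0.2209] yaw 3.49 tilt -1.0 w 0.0116 F [ 1.3 -0.4 -2.7] 
 shift cm [  0.41   7.66 -38.9 ] turn -80.22
```

View pics/w5.png

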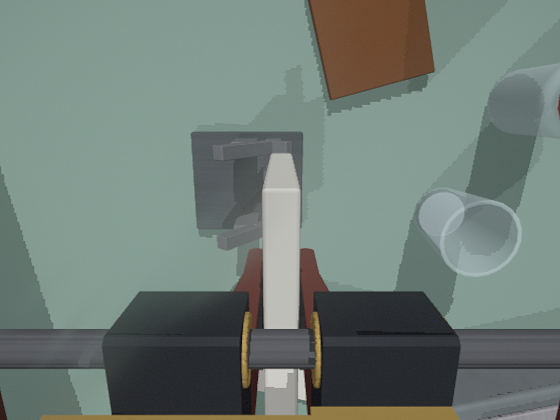

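View pics/s5.png

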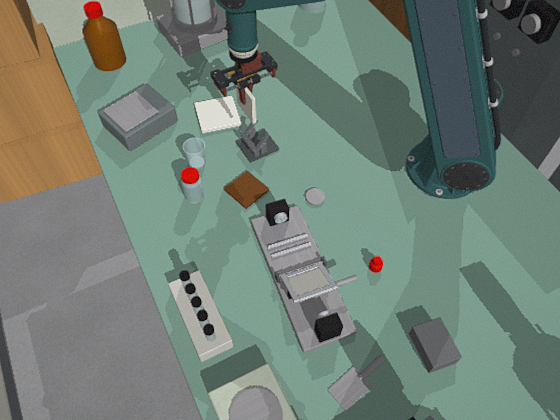

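Emit:
{"name": "move_arm", "arguments": {
  "steps": [
    {"fingers": 5, "x": 0, "y": 0, "z": 0, "turn": -4},
    {"fingers": 5, "x": 0, "y": 0, "z": 0, "turn": -7},
    {"fingers": 5, "x": 0, "y": 0, "z": 0, "turn": -7},
    {"fingers": 5, "x": 0, "y": 0, "z": 0, "turn": -7},
    {"fingers": 5, "x": 0, "y": 0, "z": 0, "turn": -7},
    {"fingers": 5, "x": 0, "y": 0, "z": 0, "turn": -7},
    {"fingers": 5, "x": 0, "y": 0, "z": 0, "turn": -7},
    {"fingers": 5, "x": 0, "y": 0, "z": 0, "turn": -7},
    {"fingers": 5, "x": 0, "y": 0, "z": 0, "turn": -7},
    {"fingers": 5, "x": 0, "y": 0, "z": 0, "turn": -7},
    {"fingers": 5, "x": 0, "y": 0, "z": 0, "turn": -7},
    {"fingers": 5, "x": 0, "y": 0, "z": 0, "turn": -4},
    {"fingers": 5, "x": 0, "y": 0, "z": 0, "turn": -2.2}
  ]
}}

```text
time: 10.27
eef_pos: [0.5176, -0.3489, 0.2131]
eef_rot: [0.705, 0.039, 0.707, -0.037]
wrist_force: [0.9, 0.3, -2.5]
width: 0.0118
```

Run:
```python
from h import *
go(loc(CH,(0,0,.215)),CH[2]+np.pi/2)
```

```text
t 10.27 pos [ 0.5176 -0.3489  0.2131] yaw 83.89 tilt -1.0 w 0.0118 F [ 0.9  0.3 -2.5] 
 shift cm [-0.11 39.39  1.47] turn 0.19
```

Emit:
{"name": "move_arm", "arguments": {
  "steps": [
    {"fingers": 5, "x": 0, "y": 1.5, "z": 0, "turn": 0.2},
    {"fingers": 5, "x": 0, "y": 3, "z": 0.5, "turn": 0},
    {"fingers": 5, "x": 0, "y": 3, "z": 1, "turn": 0},
    {"fingers": 5, "x": 0, "y": 3, "z": 1, "turn": 0},
    {"fingers": 5, "x": 0, "y": 3, "z": 1, "turn": 0},
    {"fingers": 5, "x": 0, "y": 3, "z": 1, "turn": 0},
    {"fingers": 5, "x": 0, "y": 3, "z": 1, "turn": 0},
    {"fingers": 5, "x": 0, "y": 3, "z": 1, "turn": 0},
    {"fingers": 5, "x": 0, "y": 3, "z": 1, "turn": 0},
    {"fingers": 5, "x": 0, "y": 3, "z": 1, "turn": 0},
    {"fingers": 5, "x": 0, "y": 3, "z": 1, "turn": 0},
    {"fingers": 5, "x": 0, "y": 1.5, "z": 0, "turn": 0},
    {"fingers": 5, "x": 0, "y": 0, "z": 0, "turn": 0},
    {"fingers": 5, "x": 0, "y": 0, "z": 0, "turn": 0},
    {"fingers": 5, "x": 0, "y": 0, "z": 0, "turn": 0}
  ]
}}

```text
time: 11.52
eef_pos: [0.6494, -0.0333, 0.2148]
eef_rot: [0.705, 0.04, 0.707, -0.041]
wrist_force: [-0.7, 0.0, -2.5]
width: 0.0118
```

Run:
```python
import fit,pickle
from h import *
go(loc(CH,(0,0,.215)),CH[2]+np.pi/2)
p=arm.snapshot('wrist');save(p,'w6')
pickle.dump({'wrist':p},open('p6.pkl','wb'))
fit.P['wrist']=p
print(fit.proj('wrist',fit.T(CH,[(.06,.015,.028),(-.06,.015,.028),(.06,-.015,.028),(-.06,-.015,.028)])).round(1).tolist())
```

```text
t 11.52 pos [ 0.6494 -0.0333  0.2148] yaw 83.45 tilt -1.0 w 0.0118 F [-0.7  0.  -2.5] 
 shift cm [-0.01  6.54 -8.32] turn -0.25
[[367.1, 166.2], [374.9, 25.5], [335.0, 166.4], [339.6, 25.7]]
```

View pics/w6.png

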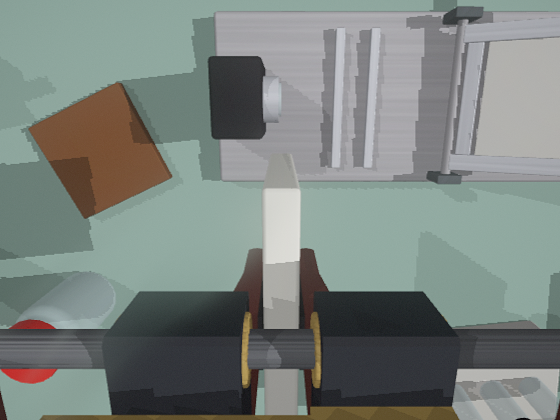

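Run:
```python
import fit,pickle
from h import *
p=pickle.load(open('p6.pkl','rb'))['wrist'];fit.P['wrist']=p
pr=fit.proj('wrist',fit.T(CH,[(.06,.015,.028),(-.06,.015,.028),(.06,-.015,.028),(-.06,-.015,.028),(.075,-.125,.02),(-.075,-.125,.02)]))
im=cv2.resize(p['frame'][0:190,200:400,::-1],None,fx=4,fy=3.1578*1.26,interpolation=cv2.INTER_CUBIC)
im=cv2.resize(p['frame'][5:155+40,205:400,::-1],None,fx=3.1,fy=3.1,interpolation=cv2.INTER_CUBIC)
for u,v in (pr-[205,5])*3.1: cv2.circle(im,(int(u),int(v)),2,(0,0,255),-1)
cv2.imwrite('pics/w6c.png',im)
```

```text
(no output)
```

View pics/w6c.png

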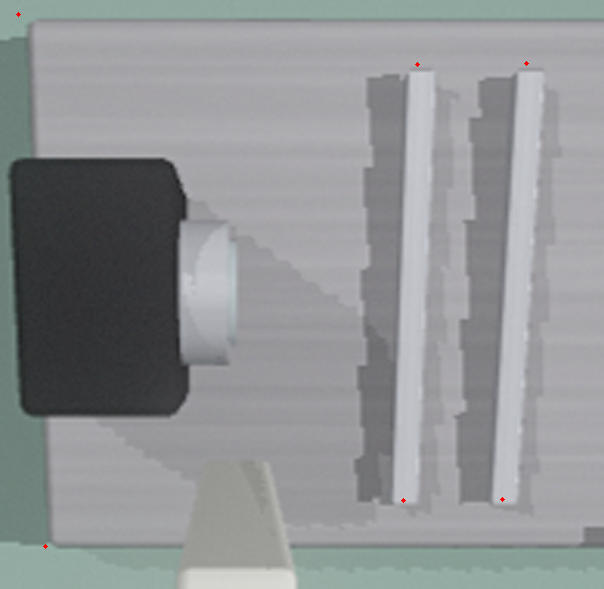

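Run:
```python
import fit,pickle
from h import *
fit.P['wrist']=pickle.load(open('p6.pkl','rb'))['wrist']
L=[(.06,.015,.028),(-.06,.015,.028),(.06,-.015,.028),(-.06,-.015,.028),(.075,-.125,.02),(-.075,-.125,.02)]
w=np.array([(505,500),(531,71),(405,500),(421,71),(51,544),(31,22)])/3.1+[205,5]
fit.fit([('wrist',L[:4],w[:4])],CH,'ridges')
fit.fit([('wrist',L,w)],CH,'all')
```

```text
ridges [ 0.5754  0.042  -0.114 ] -6.53
[[-0.1, 1.2], [-0.1, -0.9], [0.1, 1.3], [0.1, -0.8]]
all [ 0.5756  0.0424 -0.1135] -6.51
[[0.3, 1.4], [0.3, -0.7], [0.5, 1.5], [0.5, -0.6], [-0.7, 1.8], [-2.0, -1.5]]
```

```bash
sed -i 's/CH=(.*)$/CH=(0.5754,0.042,-0.1125)/' h.py; grep ^REST h.py
python3 - <<'E'
import fit,pickle
from h import *
fit.P['wrist']=pickle.load(open('p6.pkl','rb'))['wrist']
o=arm.get_obs();q=o['eef_rot'];M=Ro.from_quat(q[[1,2,3,0]]).as_matrix()
f=lambda l:o['eef_pos']+M@np.array(l)
for dz in (-.055,-.05,-.045): print(dz,fit.proj('wrist',[f((-.045,-.006,dz)),f((-.045,.006,dz)),f((.055,-.006,dz)),f((.055,.006,dz))]).round(1).tolist())
im=cv2.resize(fit.P['wrist']['frame'][140:270,230:330,::-1],None,fx=5,fy=4.6);cv2.imwrite('pics/w6d.png',im)
go(loc(CH,(0,0,.215)),CH[2]+np.pi/2)
E
```

```text
REST=(0.4884,-0.3515,0.061); CH=(0.5754,0.042,-0.1125)
-0.055 [[259.9, 171.7], [298.0, 171.6], [269.3, 144.2], [290.3, 144.2]]
-0.05 [[260.1, 187.3], [297.9, 187.3], [269.4, 153.0], [290.2, 153.0]]
-0.045 [[260.4, 202.6], [297.7, 202.6], [269.5, 161.7], [290.2, 161.7]]
t 11.57 pos [ 0.6496 -0.0338  0.2151] yaw 83.41 tilt -1.0 w 0.0121 F [ 0.4 -0.1 -2. ] 
 shift cm [ 0.01  6.68 -8.24] turn -0.15
```

View pics/w6d.png

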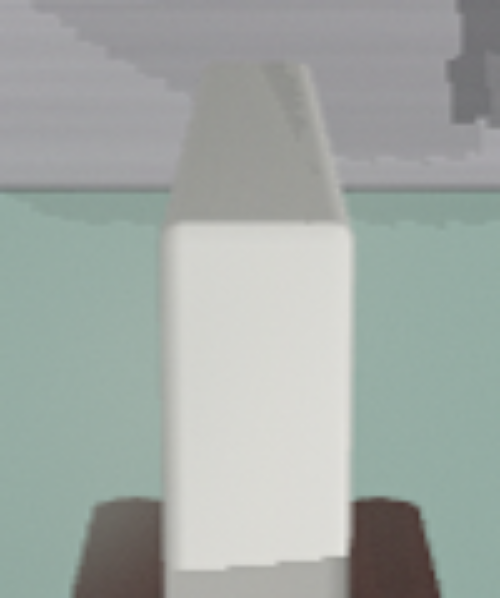

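Emit:
{"name": "move_arm", "arguments": {
  "steps": [
    {"fingers": 5, "x": 0, "y": 1.6, "z": -2, "turn": -0.15},
    {"fingers": 5, "x": 0, "y": 2, "z": -2.5, "turn": 0},
    {"fingers": 5, "x": 0, "y": 2, "z": -2.5, "turn": 0},
    {"fingers": 5, "x": 0, "y": 1, "z": -1.25, "turn": 0},
    {"fingers": 5, "x": 2, "y": 0, "z": 0, "turn": 0},
    {"fingers": 5, "x": 3, "y": 0, "z": 0, "turn": 0},
    {"fingers": 5, "x": 3, "y": 0, "z": 0, "turn": 0},
    {"fingers": 5, "x": 2, "y": 0, "z": 0, "turn": 0},
    {"fingers": 5, "x": 1, "y": 0, "z": 0, "turn": 0},
    {"fingers": 5, "x": 0, "y": 0, "z": 0, "turn": 0},
    {"fingers": 5, "x": 0, "y": 0, "z": 0, "turn": 0},
    {"fingers": 5, "x": 0, "y": 0, "z": 0, "turn": 0}
  ]
}}

```text
time: 12.57
eef_pos: [0.5773, 0.0414, 0.107]
eef_rot: [0.707, 0.039, 0.705, -0.04]
wrist_force: [-0.5, 0.8, -3.2]
width: 0.0121
```

Run:
```python
from h import *
go(loc(CH,(0,0,.075)),CH[2]+np.pi/2)
p=arm.snapshot('wrist');save(p,'w7')
import pickle;pickle.dump({'wrist':p},open('p7.pkl','wb'))
p=arm.snapshot('scene')
cv2.imwrite('pics/s7.png',cv2.resize(p['frame'][180:360,220:390,::-1],None,fx=3.3,fy=3.3,interpolation=cv2.INTER_CUBIC))
```

```text
t 12.57 pos [0.5773 0.0414 0.107 ] yaw 83.59 tilt -1.0 w 0.0121 F [-0.5  0.8 -3.2] 
 shift cm [ 3.2   0.04 -0.21] turn 0.04
```

View pics/w7.png

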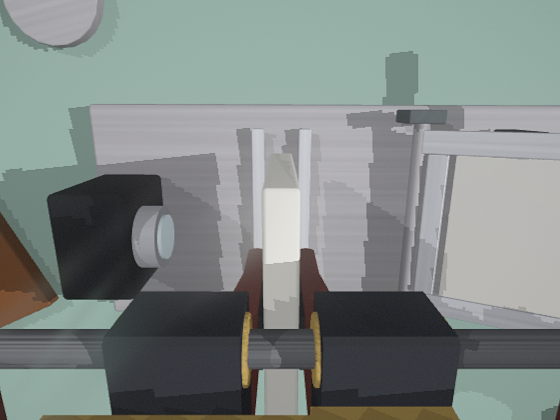

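View pics/s7.png

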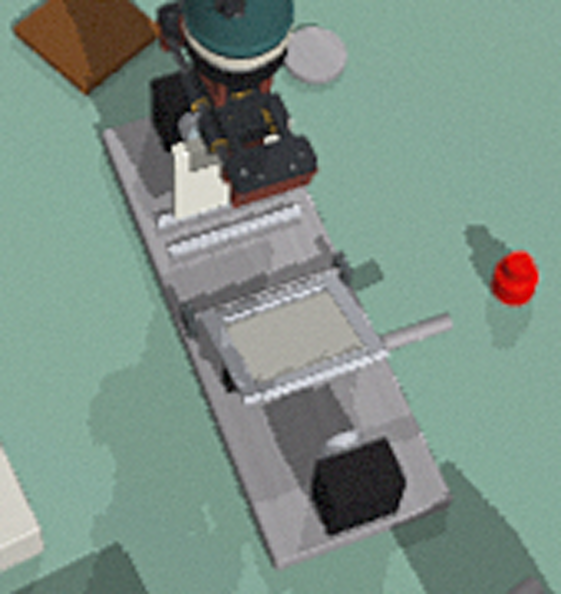

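Emit:
{"name": "move_arm", "arguments": {
  "steps": [
    {"fingers": 5, "x": 0.7, "y": 0, "z": -0.2, "turn": 0},
    {"fingers": 5, "x": 0.8, "y": 0, "z": 0, "turn": 0},
    {"fingers": 5, "x": 0.7, "y": 0, "z": 0, "turn": 0},
    {"fingers": 5, "x": 0.5, "y": 0, "z": 0, "turn": 0},
    {"fingers": 5, "x": 0.3, "y": 0, "z": 0, "turn": 0},
    {"fingers": 5, "x": 0, "y": 0, "z": 0, "turn": 0},
    {"fingers": 5, "x": 0, "y": 0, "z": 0, "turn": 0},
    {"fingers": 5, "x": 0, "y": 0, "z": 0, "turn": 0}
  ]
}}

```text
time: 13.33
eef_pos: [0.5742, 0.0422, 0.0757]
eef_rot: [0.706, 0.039, 0.706, -0.039]
wrist_force: [0.5, 0.2, -1.9]
width: 0.0119
```

Run:
```python
from h import *
go(loc(CH,(0,0,.075)),CH[2]+np.pi/2)
```

```text
t 13.33 pos [0.5742 0.0422 0.0757] yaw 83.63 tilt -1.0 w 0.0119 F [ 0.5  0.2 -1.9] 
 shift cm [ 0.07 -0.    0.12] turn 0.07
```

Emit:
{"name": "move_arm", "arguments": {
  "steps": [
    {"fingers": 5, "x": 0.1, "y": 0, "z": 0, "turn": 0},
    {"fingers": 5, "x": 0, "y": 0, "z": 0, "turn": 0},
    {"fingers": 5, "x": 0, "y": 0, "z": 0, "turn": 0}
  ]
}}

```text
time: 13.58
eef_pos: [0.5741, 0.0421, 0.0748]
eef_rot: [0.706, 0.039, 0.706, -0.039]
wrist_force: [0.2, 0.9, -2.1]
width: 0.0118
```

Emit:
{"name": "move_arm", "arguments": {
  "steps": [
    {"fingers": 5, "x": 0.05, "y": 0, "z": 0, "turn": 0},
    {"fingers": 5, "x": 0, "y": 0, "z": 0, "turn": 0},
    {"fingers": 5, "x": 0, "y": 0, "z": 0, "turn": 0}
  ]
}}

```text
time: 13.83
eef_pos: [0.5739, 0.0421, 0.0742]
eef_rot: [0.706, 0.039, 0.706, -0.039]
wrist_force: [-0.4, -0.4, -3.3]
width: 0.0118
```

Emit:
{"name": "move_arm", "arguments": {
  "steps": [
    {"fingers": 5, "x": 0.05, "y": 0, "z": 0, "turn": 0},
    {"fingers": 5, "x": 0, "y": 0, "z": 0, "turn": 0},
    {"fingers": 5, "x": 0, "y": 0, "z": 0, "turn": 0}
  ]
}}

```text
time: 14.08
eef_pos: [0.5739, 0.0421, 0.0736]
eef_rot: [0.706, 0.039, 0.706, -0.039]
wrist_force: [-1.4, 0.6, -3.2]
width: 0.0121
```

Emit:
{"name": "move_arm", "arguments": {
  "steps": [
    {"fingers": 5, "x": 0.05, "y": 0, "z": 0, "turn": 0},
    {"fingers": 5, "x": 0, "y": 0, "z": 0, "turn": 0},
    {"fingers": 5, "x": 0, "y": 0, "z": 0, "turn": 0}
  ]
}}

```text
time: 14.33
eef_pos: [0.5739, 0.0421, 0.0731]
eef_rot: [0.706, 0.039, 0.706, -0.039]
wrist_force: [0.4, -0.6, -1.8]
width: 0.0117
```

Emit:
{"name": "move_arm", "arguments": {
  "steps": [
    {"fingers": 5, "x": 0.1, "y": 0, "z": 0, "turn": 0},
    {"fingers": 5, "x": 0, "y": 0, "z": 0, "turn": 0},
    {"fingers": 5, "x": 0, "y": 0, "z": 0, "turn": 0}
  ]
}}

```text
time: 14.58
eef_pos: [0.5739, 0.0422, 0.0721]
eef_rot: [0.706, 0.039, 0.706, -0.039]
wrist_force: [0.2, 0.4, -1.8]
width: 0.012
```

Emit:
{"name": "move_arm", "arguments": {
  "steps": [
    {"fingers": 5, "x": 0.05, "y": 0, "z": 0, "turn": 0},
    {"fingers": 5, "x": 0, "y": 0, "z": 0, "turn": 0},
    {"fingers": 5, "x": 0, "y": 0, "z": 0, "turn": 0}
  ]
}}

```text
time: 14.83
eef_pos: [0.5739, 0.0421, 0.0716]
eef_rot: [0.706, 0.039, 0.706, -0.039]
wrist_force: [0.2, -0.2, -1.9]
width: 0.0119
```

Emit:
{"name": "move_arm", "arguments": {
  "steps": [
    {"fingers": 5, "x": 0.1, "y": 0, "z": 0, "turn": 0},
    {"fingers": 5, "x": 0, "y": 0, "z": 0, "turn": 0},
    {"fingers": 5, "x": 0, "y": 0, "z": 0, "turn": 0}
  ]
}}

```text
time: 15.08
eef_pos: [0.5739, 0.0422, 0.0706]
eef_rot: [0.706, 0.039, 0.706, -0.039]
wrist_force: [-0.1, -0.4, -2.7]
width: 0.0121
```

Run:
```python
from h import *
go(loc(CH,(0,0,.075)),CH[2]+np.pi/2)
p=arm.snapshot('wrist');save(p,'w8')
cv2.imwrite('pics/w8.png',cv2.resize(p['frame'][100:260,200:360,::-1],None,fx=3.7,fy=3.7,interpolation=cv2.INTER_CUBIC))
```

```text
t 15.08 pos [0.5739 0.0422 0.0706] yaw 83.62 tilt -1.0 w 0.0121 F [-0.1 -0.4 -2.7] 
 shift cm [-0.44  0.    0.15] turn 0.07
```

View pics/w8.png

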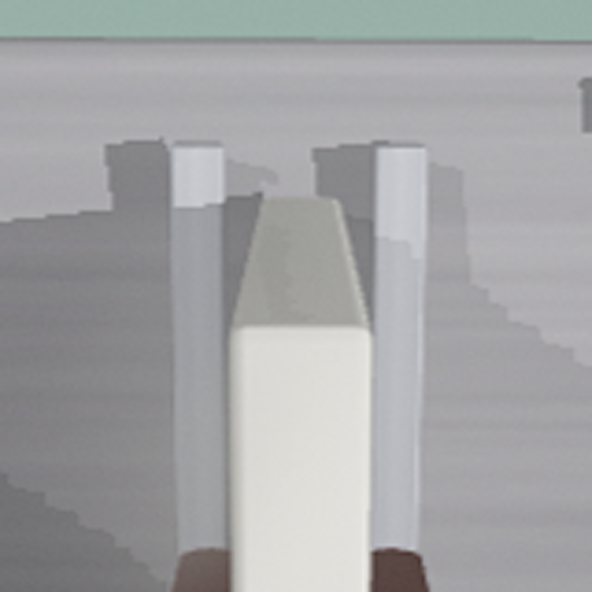

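Emit:
{"name": "move_arm", "arguments": {
  "steps": [
    {"fingers": 5, "x": 0.1, "y": 0, "z": 0.15, "turn": 0},
    {"fingers": 5, "x": 0, "y": 0, "z": 0, "turn": 0},
    {"fingers": 5, "x": 0, "y": 0, "z": 0, "turn": 0}
  ]
}}

```text
time: 15.38
eef_pos: [0.5756, 0.0419, 0.0696]
eef_rot: [0.706, 0.039, 0.706, -0.039]
wrist_force: [-0.3, -0.7, -0.8]
width: 0.0123
```

Emit:
{"name": "move_arm", "arguments": {
  "steps": [
    {"fingers": 5, "x": 0.1, "y": 0, "z": 0, "turn": 0},
    {"fingers": 5, "x": 0, "y": 0, "z": 0, "turn": 0},
    {"fingers": 5, "x": 0, "y": 0, "z": 0, "turn": 0}
  ]
}}

```text
time: 15.63
eef_pos: [0.5755, 0.042, 0.0687]
eef_rot: [0.706, 0.039, 0.706, -0.039]
wrist_force: [-0.1, -0.1, -1.8]
width: 0.0122
```

Emit:
{"name": "move_arm", "arguments": {
  "steps": [
    {"fingers": 5, "x": 0.1, "y": 0, "z": 0, "turn": 0},
    {"fingers": 5, "x": 0, "y": 0, "z": 0, "turn": 0},
    {"fingers": 5, "x": 0, "y": 0, "z": 0, "turn": 0}
  ]
}}

```text
time: 15.88
eef_pos: [0.5757, 0.0419, 0.0685]
eef_rot: [0.706, 0.039, 0.706, -0.039]
wrist_force: [-1.1, -0.1, 5.7]
width: 0.012
```

Emit:
{"name": "move_arm", "arguments": {
  "steps": [
    {"fingers": 5, "x": 0.1, "y": 0, "z": 0, "turn": 0},
    {"fingers": 5, "x": 0, "y": 0, "z": 0, "turn": 0},
    {"fingers": 5, "x": 0, "y": 0, "z": 0, "turn": 0}
  ]
}}

```text
time: 16.13
eef_pos: [0.5758, 0.0419, 0.0685]
eef_rot: [0.706, 0.039, 0.706, -0.039]
wrist_force: [-4.3, 0.9, 14.6]
width: 0.0121
```

Emit:
{"name": "move_arm", "arguments": {
  "steps": [
    {"fingers": 5, "x": -0.16, "y": 0, "z": 0, "turn": 0},
    {"fingers": 5, "x": 0, "y": 0, "z": 0, "turn": 0},
    {"fingers": 5, "x": 0, "y": 0, "z": 0, "turn": 0}
  ]
}}

```text
time: 16.38
eef_pos: [0.5756, 0.042, 0.0685]
eef_rot: [0.706, 0.039, 0.706, -0.039]
wrist_force: [-1.0, -0.5, 5.0]
width: 0.0119
```

Emit:
{"name": "move_arm", "arguments": {
  "steps": [
    {"fingers": 14.5, "x": 0, "y": 0, "z": 0, "turn": 0},
    {"fingers": 15.5, "x": 0, "y": 0, "z": 0, "turn": 0},
    {"fingers": 17, "x": 0, "y": 0, "z": 0, "turn": 0},
    {"fingers": 19, "x": 0, "y": 0, "z": 0, "turn": 0},
    {"fingers": 22, "x": 0, "y": 0, "z": 0, "turn": 0},
    {"fingers": 26, "x": 0, "y": 0, "z": 0, "turn": 0},
    {"fingers": 30, "x": 0, "y": 0, "z": 0, "turn": 0},
    {"fingers": 34, "x": 0, "y": 0, "z": 0, "turn": 0},
    {"fingers": 40, "x": 0, "y": 0, "z": 0, "turn": 0},
    {"fingers": 40, "x": 0, "y": 0, "z": 0, "turn": 0}
  ]
}}

```text
time: 17.22
eef_pos: [0.5754, 0.042, 0.0683]
eef_rot: [0.706, 0.039, 0.706, -0.039]
wrist_force: [-0.2, -0.8, -0.5]
width: 0.0349
```

Run:
```python
from h import *
go(loc(CH,(0,0,.075)),CH[2]+np.pi/2)
p=arm.snapshot('wrist');save(p,'w9')
```

```text
t 17.22 pos [0.5754 0.042  0.0683] yaw 83.62 tilt -1.0 w 0.0349 F [-0.2 -0.8 -0.5] 
 shift cm [-0.67  0.   -0.  ] turn 0.07
```

View pics/w9.png

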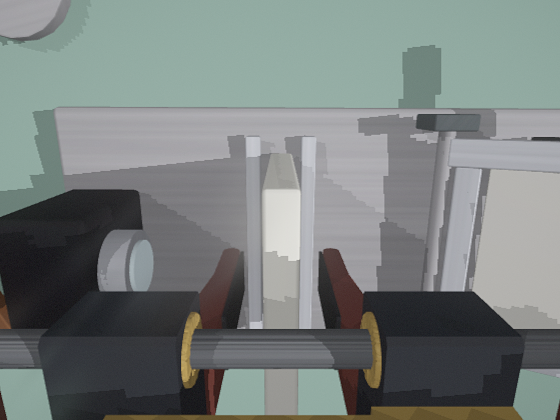

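Emit:
{"name": "move_arm", "arguments": {
  "steps": [
    {"fingers": 40, "x": -0.5, "y": 0, "z": 0, "turn": 0},
    {"fingers": 40, "x": -1, "y": 0, "z": 0, "turn": 0},
    {"fingers": 40, "x": -1.5, "y": 0, "z": 0, "turn": 0},
    {"fingers": 40, "x": -2, "y": 0, "z": 0, "turn": 0},
    {"fingers": 40, "x": -2.5, "y": 0, "z": 0, "turn": 0},
    {"fingers": 40, "x": -3, "y": 0, "z": 0, "turn": 0},
    {"fingers": 40, "x": -3, "y": 0, "z": 0, "turn": 0},
    {"fingers": 40, "x": -2, "y": 0, "z": 0, "turn": 0},
    {"fingers": 40, "x": 0, "y": 0, "z": 0, "turn": 0},
    {"fingers": 40, "x": 0, "y": 0, "z": 0, "turn": 0}
  ]
}}

```text
time: 18.1
eef_pos: [0.5764, 0.0419, 0.2253]
eef_rot: [0.707, 0.039, 0.705, -0.039]
wrist_force: [0.2, -0.3, 0.1]
width: 0.0352
```

Run:
```python
from h import *
go(loc(CH,(-.092,.1763,.22)),CH[2]+np.pi/2)
p=arm.snapshot('wrist');save(p,'w10')
p=arm.snapshot('top')
cv2.imwrite('pics/t10.png',cv2.resize(p['frame'][150:290,140:330,::-1],None,fx=4,fy=4,interpolation=cv2.INTER_CUBIC))
```

```text
t 18.1 pos [0.5764 0.0419 0.2253] yaw 83.63 tilt -1.0 w 0.0352 F [ 0.2 -0.3  0.1] 
 shift cm [ 0.49 17.63 -9.28] turn 0.07
```

View pics/w10.png

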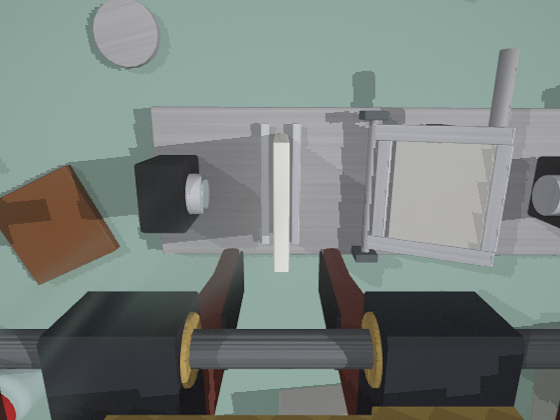

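View pics/t10.png

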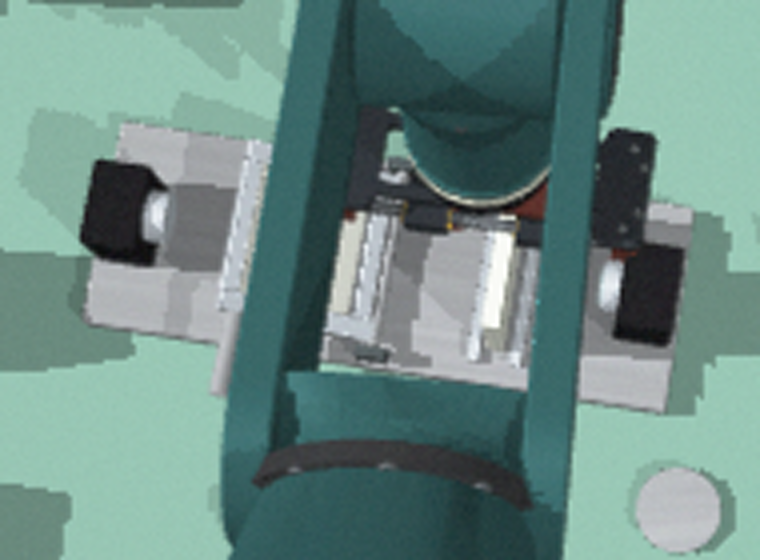

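Emit:
{"name": "move_arm", "arguments": {
  "steps": [
    {"fingers": 50, "x": 0, "y": 1.6, "z": 0, "turn": 0},
    {"fingers": 50, "x": 0, "y": 3, "z": -0.5, "turn": 0},
    {"fingers": 50, "x": 0, "y": 3, "z": -0.5, "turn": 0},
    {"fingers": 50, "x": 0, "y": 3, "z": -0.5, "turn": 0},
    {"fingers": 50, "x": 0, "y": 3, "z": -0.5, "turn": 0},
    {"fingers": 50, "x": 0, "y": 2.5, "z": -0.3, "turn": 0},
    {"fingers": 50, "x": 0, "y": 1.5, "z": 0, "turn": 0},
    {"fingers": 50, "x": 0, "y": 0, "z": 0, "turn": 0},
    {"fingers": 50, "x": 0, "y": 0, "z": 0, "turn": 0},
    {"fingers": 50, "x": 0, "y": 0, "z": 0, "turn": 0}
  ]
}}

```text
time: 19.03
eef_pos: [0.5718, 0.2183, 0.2224]
eef_rot: [0.705, 0.039, 0.707, -0.04]
wrist_force: [0.6, 0.3, -0.8]
width: 0.0438
```

Run:
```python
import fit
from h import *
go(loc(CH,(-.092,.1763,.16)),CH[2]+np.pi/2)
p=arm.snapshot('wrist');fit.P['wrist']=p
s,c=.1*np.sin(1.15),.1*np.cos(1.15)
L=[(-.118,.085+s,.035+c),(-.06,.085+s,.035+c),(-.092,.085+s,.035+c),(-.06,.085,.035),(.06,.085,.035)]
pr=fit.proj('wrist',fit.T(CH,L));print(pr.round(1).tolist())
im=np.ascontiguousarray(p['frame'][:,:,::-1])
for u,v in pr: cv2.circle(im,(int(round(u)),int(round(v))),2,(0,0,255),-1)
cv2.imwrite('pics/w11.png',cv2.resize(im,None,fx=1.4,fy=1.4,interpolation=cv2.INTER_CUBIC))
import pickle;pickle.dump({'wrist':p},open('p11.pkl','wb'))
```

```text
t 19.03 pos [0.5718 0.2183 0.2224] yaw 83.61 tilt -1.0 w 0.0438 F [ 0.6  0.3 -0.8] 
 shift cm [ 6.25  0.17 -6.85] turn 0.06
[[282.8, 82.4], [282.7, 157.0], [282.8, 116.8], [184.2, 151.8], [192.4, 271.3]]
```

View pics/w11.png

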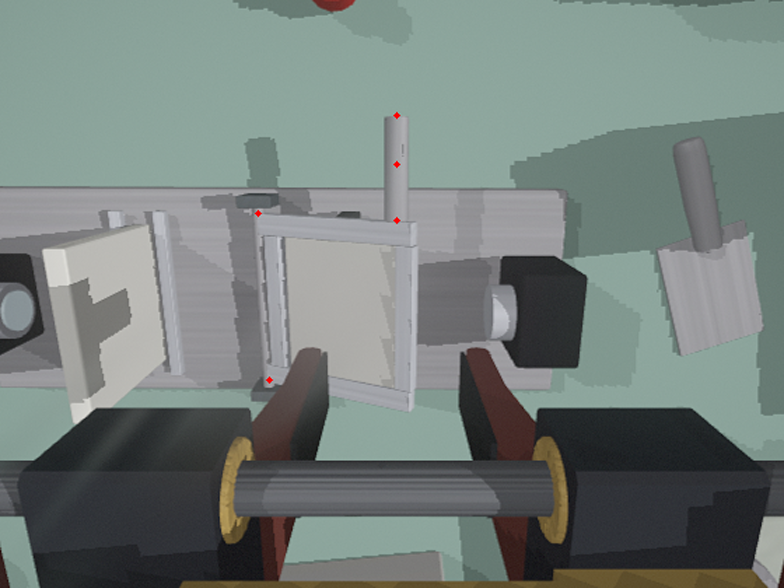

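Emit:
{"name": "move_arm", "arguments": {
  "steps": [
    {"fingers": 50, "x": 0, "y": 0.17, "z": -1.35, "turn": 0},
    {"fingers": 50, "x": 0, "y": 0, "z": -2.5, "turn": 0},
    {"fingers": 50, "x": 0, "y": 0, "z": -2, "turn": 0},
    {"fingers": 50, "x": 0, "y": 0, "z": -1, "turn": 0},
    {"fingers": 50, "x": 2, "y": 0, "z": 0, "turn": 0},
    {"fingers": 50, "x": 3, "y": 0, "z": 0, "turn": 0},
    {"fingers": 50, "x": 3, "y": 0, "z": 0, "turn": 0},
    {"fingers": 50, "x": 2, "y": 0, "z": 0, "turn": 0},
    {"fingers": 50, "x": 0, "y": 0, "z": 0, "turn": 0},
    {"fingers": 50, "x": 0, "y": 0, "z": 0, "turn": 0}
  ]
}}

```text
time: 19.92
eef_pos: [0.504, 0.2278, 0.1227]
eef_rot: [0.705, 0.039, 0.707, -0.04]
wrist_force: [0.2, 0.6, -0.5]
width: 0.0439
```

Run:
```python
from h import *
go(loc(CH,(-.092,.1763,.057)),CH[2]+np.pi/2)
p=arm.snapshot('wrist');save(p,'w12')
p=arm.snapshot('scene')
cv2.imwrite('pics/s12.png',cv2.resize(p['frame'][180:360,220:420,::-1],None,fx=3.3,fy=3.3,interpolation=cv2.INTER_CUBIC))
```

```text
t 19.92 pos [0.504  0.2278 0.1227] yaw 83.57 tilt -1.0 w 0.0439 F [ 0.2  0.6 -0.5] 
 shift cm [ 6.57 -0.02 -0.01] turn 0.02
```

View pics/w12.png

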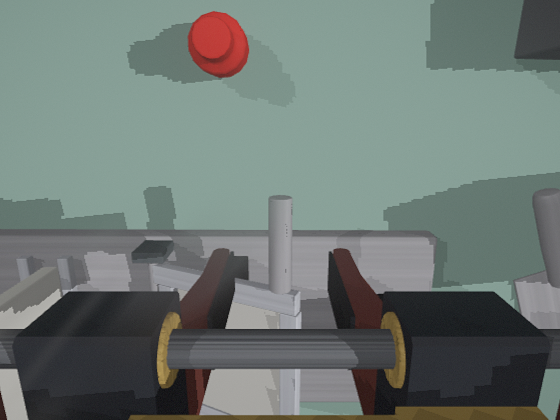

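View pics/s12.png

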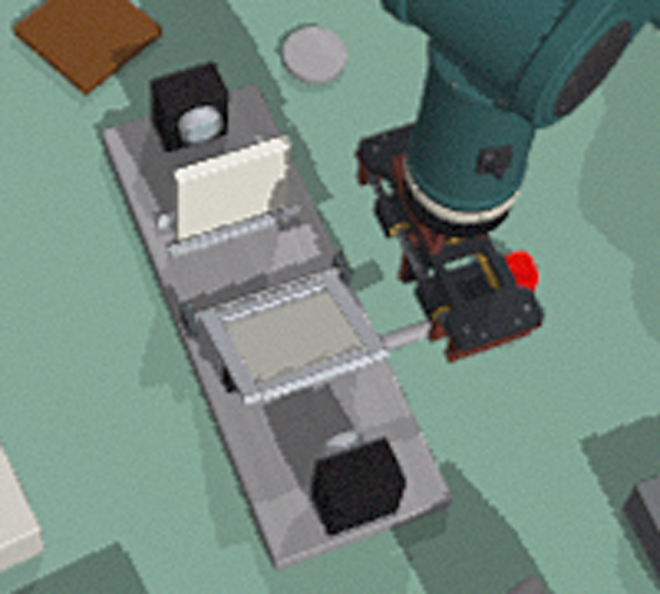

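Emit:
{"name": "move_arm", "arguments": {
  "steps": [
    {"fingers": 50, "x": 2, "y": 0, "z": 0, "turn": 0},
    {"fingers": 50, "x": 2, "y": 0, "z": 0, "turn": 0},
    {"fingers": 50, "x": 1.5, "y": 0, "z": 0, "turn": 0},
    {"fingers": 50, "x": 0.95, "y": 0, "z": 0, "turn": 0},
    {"fingers": 40, "x": 0, "y": 0, "z": 0, "turn": 0},
    {"fingers": 30, "x": 0, "y": 0, "z": 0, "turn": 0},
    {"fingers": 22, "x": 0, "y": 0, "z": 0, "turn": 0},
    {"fingers": 18, "x": 0, "y": 0, "z": 0, "turn": 0},
    {"fingers": 12, "x": 0, "y": 0, "z": 0, "turn": 0},
    {"fingers": 8, "x": 0, "y": 0, "z": 0, "turn": 0},
    {"fingers": 8, "x": 0, "y": 0, "z": 0, "turn": 0},
    {"fingers": 8, "x": 0, "y": 0, "z": 0, "turn": 0}
  ],
  "force": 15
}}

```text
time: 21.02
eef_pos: [0.5049, 0.2272, 0.0598]
eef_rot: [0.707, 0.038, 0.706, -0.04]
wrist_force: [0.9, -8.0, 4.1]
width: 0.0134
```

Run:
```python
from h import *
go(loc(CH,(-.092,.1763,.057)),CH[2]+np.pi/2)
# arc rows about hinge, from measured pos
import numpy as np
a=1.15
for k in range(1,24):
    b=max(1.15-k*.05,0)
    if k%1==0: print(k,round(b,3),'dy',round(10*(np.sin(b)-np.sin(a)),2),'dx(down+)',round(-10*(np.cos(b)-np.cos(a)),2)); 
    a=b
```

```text
t 21.02 pos [0.5049 0.2272 0.0598] yaw 83.68 tilt -1.0 w 0.0134 F [ 0.9 -8.   4.1] 
 shift cm [ 0.28  0.02 -0.12] turn 0.13
1 1.1 dy -0.22 dx(down+) -0.45
2 1.05 dy -0.24 dx(down+) -0.44
3 1.0 dy -0.26 dx(down+) -0.43
4 0.95 dy -0.28 dx(down+) -0.41
5 0.9 dy -0.3 dx(down+) -0.4
6 0.85 dy -0.32 dx(down+) -0.38
7 0.8 dy -0.34 dx(down+) -0.37
8 0.75 dy -0.36 dx(down+) -0.35
9 0.7 dy -0.37 dx(down+) -0.33
10 0.65 dy -0.39 dx(down+) -0.31
11 0.6 dy -0.41 dx(down+) -0.29
12 0.55 dy -0.42 dx(down+) -0.27
13 0.5 dy -0.43 dx(down+) -0.25
14 0.45 dy -0.44 dx(down+) -0.23
15 0.4 dy -0.46 dx(down+) -0.21
16 0.35 dy -0.47 dx(down+) -0.18
17 0.3 dy -0.47 dx(down+) -0.16
18 0.25 dy -0.48 dx(down+) -0.14
19 0.2 dy -0.49 dx(down+) -0.11
20 0.15 dy -0.49 dx(down+) -0.09
21 0.1 dy -0.5 dx(down+) -0.06
22 0.05 dy -0.5 dx(down+) -0.04
23 0 dy -0.5 dx(down+) -0.01
```

Emit:
{"name": "move_arm", "arguments": {
  "steps": [
    {"fingers": 8, "x": -0.22, "y": -0.11, "z": 0, "turn": 0},
    {"fingers": 8, "x": -0.45, "y": -0.23, "z": 0, "turn": 0},
    {"fingers": 8, "x": -0.44, "y": -0.25, "z": 0, "turn": 0},
    {"fingers": 8, "x": -0.42, "y": -0.27, "z": 0, "turn": 0},
    {"fingers": 8, "x": -0.4, "y": -0.29, "z": 0, "turn": 0},
    {"fingers": 8, "x": -0.39, "y": -0.31, "z": 0, "turn": 0},
    {"fingers": 8, "x": -0.37, "y": -0.33, "z": 0, "turn": 0},
    {"fingers": 8, "x": -0.36, "y": -0.35, "z": 0, "turn": 0},
    {"fingers": 8, "x": -0.34, "y": -0.37, "z": 0, "turn": 0},
    {"fingers": 8, "x": -0.32, "y": -0.38, "z": 0, "turn": 0},
    {"fingers": 8, "x": -0.3, "y": -0.4, "z": 0, "turn": 0}
  ]
}}

```text
time: 21.93
eef_pos: [0.5015, 0.198, 0.1004]
eef_rot: [0.707, 0.041, 0.705, -0.038]
wrist_force: [-0.4, 8.3, 6.7]
width: 0.0137
```

Run:
```python
from h import *
go(loc(CH,(-.092,.085,.116)),CH[2]+np.pi/2)
p=arm.snapshot('wrist');save(p,'w13')
```

```text
t 21.93 pos [0.5015 0.198  0.1004] yaw 83.57 tilt -1.0 w 0.0137 F [-0.4  8.3  6.7] 
 shift cm [-1.58 -6.16 -0.1 ] turn 0.01
```

View pics/w13.png

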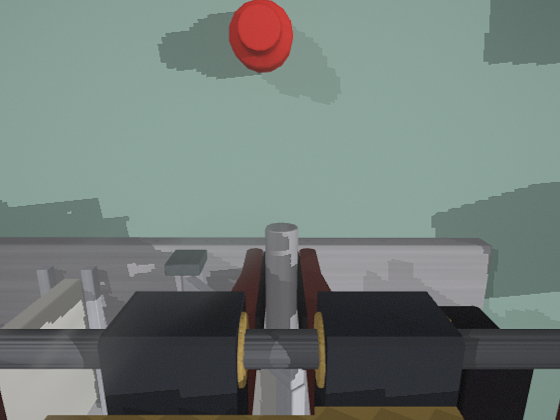

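Emit:
{"name": "move_arm", "arguments": {
  "steps": [
    {"fingers": 8, "x": -0.08, "y": 0.06, "z": 0, "turn": 0},
    {"fingers": 8, "x": -0.3, "y": -0.4, "z": 0, "turn": 0},
    {"fingers": 8, "x": -0.28, "y": -0.42, "z": 0, "turn": 0},
    {"fingers": 8, "x": -0.26, "y": -0.43, "z": 0, "turn": 0},
    {"fingers": 8, "x": -0.24, "y": -0.44, "z": 0, "turn": 0},
    {"fingers": 8, "x": -0.22, "y": -0.45, "z": 0, "turn": 0},
    {"fingers": 8, "x": -0.19, "y": -0.46, "z": 0, "turn": 0}
  ]
}}

```text
time: 22.57
eef_pos: [0.4979, 0.1707, 0.1151]
eef_rot: [0.706, 0.039, 0.706, -0.039]
wrist_force: [1.4, 1.8, 3.2]
width: 0.0136
```

Run:
```python
from h import *
go(loc(CH,(-.092,.085,.116)),CH[2]+np.pi/2)
```

```text
t 22.57 pos [0.4979 0.1707 0.1151] yaw 83.64 tilt -1.0 w 0.0136 F [1.4 1.8 3.2] 
 shift cm [-0.09 -3.42 -0.06] turn 0.08
```

Emit:
{"name": "move_arm", "arguments": {
  "steps": [
    {"fingers": 8, "x": -0.16, "y": -0.47, "z": 0, "turn": 0},
    {"fingers": 8, "x": -0.14, "y": -0.48, "z": 0, "turn": 0},
    {"fingers": 8, "x": -0.11, "y": -0.48, "z": 0, "turn": 0},
    {"fingers": 8, "x": -0.09, "y": -0.49, "z": 0, "turn": 0},
    {"fingers": 8, "x": -0.06, "y": -0.45, "z": 0, "turn": 0},
    {"fingers": 8, "x": -0.03, "y": -0.3, "z": 0, "turn": 0},
    {"fingers": 8, "x": 0, "y": 0, "z": 0, "turn": 0},
    {"fingers": 8, "x": 0, "y": 0, "z": 0, "turn": 0},
    {"fingers": 8, "x": 0, "y": 0, "z": 0, "turn": 0}
  ]
}}

```text
time: 23.32
eef_pos: [0.4942, 0.144, 0.1202]
eef_rot: [0.706, 0.039, 0.706, -0.04]
wrist_force: [0.3, 0.0, 0.8]
width: 0.0133
```

Run:
```python
from h import *
import pickle
go(loc(CH,(-.092,.085,.116)),CH[2]+np.pi/2)
p=arm.snapshot('wrist');save(p,'w14')
q=arm.snapshot('scene');pickle.dump({'wrist':p,'scene':q},open('p14.pkl','wb'))
cv2.imwrite('pics/s14.png',cv2.resize(q['frame'][180:360,220:420,::-1],None,fx=3.3,fy=3.3,interpolation=cv2.INTER_CUBIC))
```

```text
t 23.32 pos [0.4942 0.144  0.1202] yaw 83.63 tilt -1.0 w 0.0133 F [0.3 0.  0.8] 
 shift cm [ 0.42 -0.73  0.01] turn 0.07
```

View pics/w14.png

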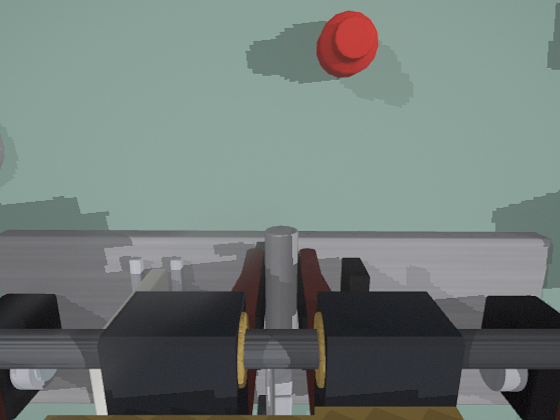

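View pics/s14.png

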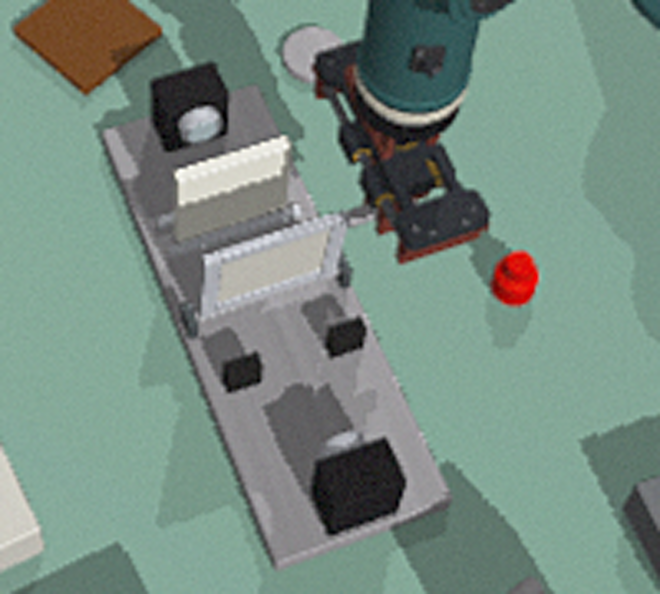

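Emit:
{"name": "move_arm", "arguments": {
  "steps": [
    {"fingers": 8, "x": -0.01, "y": -0.2, "z": 0, "turn": 0},
    {"fingers": 8, "x": -0.01, "y": -0.2, "z": 0, "turn": 0},
    {"fingers": 8, "x": 0, "y": -0.15, "z": 0, "turn": 0},
    {"fingers": 8, "x": 0, "y": -0.1, "z": 0, "turn": 0},
    {"fingers": 8, "x": 0, "y": -0.05, "z": 0, "turn": 0},
    {"fingers": 8, "x": 0, "y": 0, "z": 0, "turn": 0},
    {"fingers": 8, "x": 0, "y": 0, "z": 0, "turn": 0},
    {"fingers": 8, "x": 0, "y": 0, "z": 0, "turn": 0},
    {"fingers": 8, "x": 0, "y": 0, "z": 0, "turn": 0}
  ]
}}

```text
time: 24.17
eef_pos: [0.4935, 0.1373, 0.1205]
eef_rot: [0.706, 0.039, 0.706, -0.039]
wrist_force: [-2.6, 2.5, 1.0]
width: 0.0133
```

Run:
```python
from h import *
import pickle,fit
go(loc(CH,(-.092,.085,.116)),CH[2]+np.pi/2)
p=arm.snapshot('wrist');q=arm.snapshot('scene');t=arm.snapshot('top');pickle.dump({'wrist':p,'scene':q,'top':t},open('p15.pkl','wb'))
fit.P.update({'wrist':p,'scene':q,'top':t})
for n,im,(r0,r1,c0,c1) in (('scene',q,(190,300,240,350)),('top',t,(160,270,170,310)),('wrist',p,(220,420,200,360))):
    s=5 if n!='wrist' else 3
    I=cv2.resize(im['frame'][r0:r1,c0:c1,::-1],None,fx=s,fy=s,interpolation=cv2.INTER_CUBIC)
    for a,col in ((0,(0,0,255)),(.06,(0,255,0))):
        L=[(x,.085+r*np.sin(a),.035+r*np.cos(a)) for x in (-.06,.06) for r in (0,.112)]+[(-.118,.085+.1*np.sin(a),.035+.1*np.cos(a))]
        for u,v in (fit.proj(n,fit.T(CH,L))-[c0,r0]+.5)*s: cv2.circle(I,(int(u),int(v)),2,col,-1)
    cv2.imwrite(f'pics/{n}15.png',I)
```

```text
t 24.17 pos [0.4935 0.1373 0.1205] yaw 83.62 tilt -1.0 w 0.0133 F [-2.6  2.5  1. ] 
 shift cm [ 0.45 -0.05  0.01] turn 0.07
```

View pics/scene15.png

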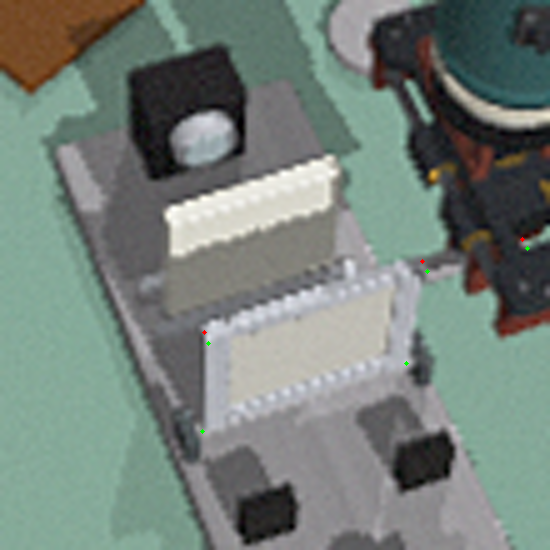

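View pics/top15.png

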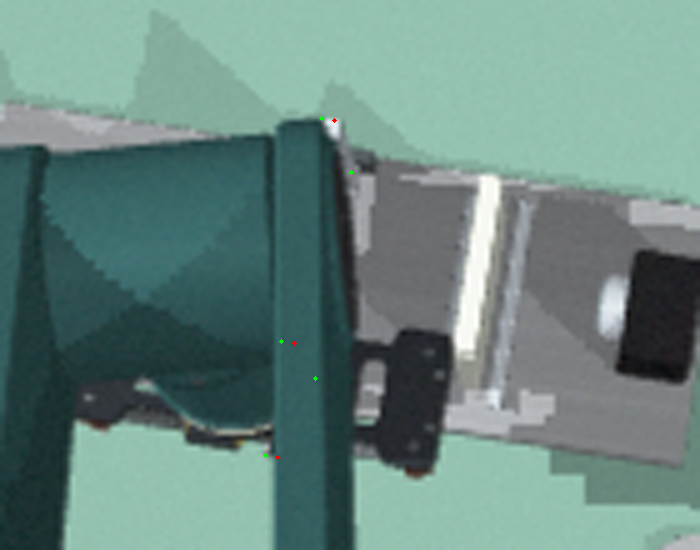

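View pics/wrist15.png

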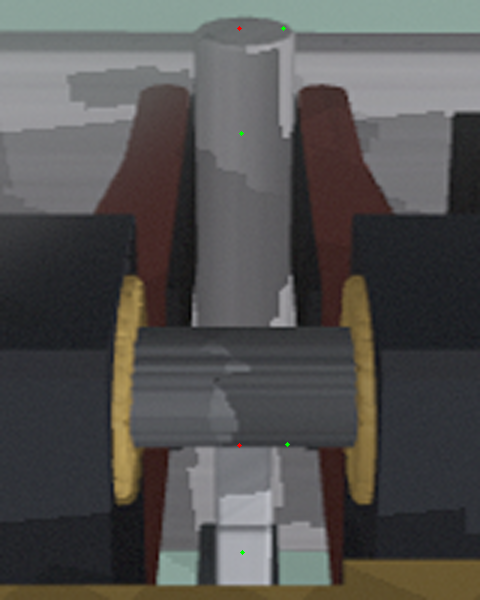

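Emit:
{"name": "move_arm", "arguments": {
  "steps": [
    {"fingers": 8, "x": 0, "y": -0.03, "z": 0, "turn": 0},
    {"fingers": 8, "x": 0, "y": 0, "z": 0, "turn": 0},
    {"fingers": 8, "x": 0, "y": 0, "z": 0, "turn": 0},
    {"fingers": 8, "x": 0, "y": 0, "z": 0, "turn": 0},
    {"fingers": 8, "x": 0, "y": 0, "z": 0, "turn": 0},
    {"fingers": 8, "x": 0, "y": 0, "z": 0, "turn": 0}
  ]
}}

```text
time: 24.82
eef_pos: [0.4935, 0.137, 0.1205]
eef_rot: [0.706, 0.039, 0.706, -0.039]
wrist_force: [-3.7, 3.1, -0.0]
width: 0.0136
```

Run:
```python
from h import *
import pickle
go(loc(CH,(-.092,.085,.116)),CH[2]+np.pi/2)
print(np.abs(arm.get_obs()['qvel']).max())
q=arm.snapshot('scene');save(q,'s16')
P0=pickle.load(open('p0.pkl','rb'))['scene']['frame']
d=np.abs(P0.astype(int)-q['frame']).max(2);cv2.imwrite('pics/d16.png',np.clip(d*2,0,255).astype(np.uint8))
```

```text
t 24.82 pos [0.4935 0.137  0.1205] yaw 83.62 tilt -1.0 w 0.0136 F [-3.7  3.1 -0. ] 
 shift cm [ 0.45 -0.02  0.  ] turn 0.07
0.002409814094255761
```

View pics/s16.png

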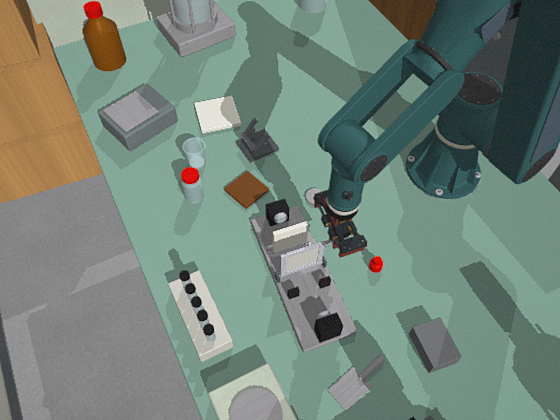

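View pics/d16.png

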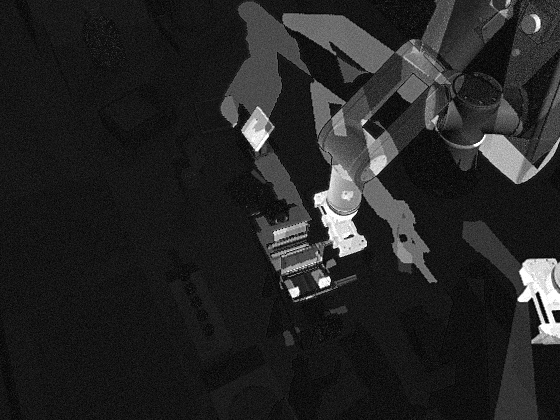

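```bash
python3 -c "
from workcell import arm
print(arm.close_job())"
```

```text
the job is handed in; nothing more can be done
None
```

The white plate is standing on its thin edge in the middle of the channel, released. The gripper is still holding the flap upright at its balance point. I handed the job in at about 25 s of the 58 s allowed; no verdict was reported.

- **Plate:** I tipped it upright on its rest with the jaws, lifted it, turned it and set it down until I felt contact with the channel floor. The last pictures show it standing free between the ridges, centred to about 1–2 mm.
- **Contact height:** The plate touched down about 6 mm lower than I had worked out. It had simply been gripped lower down, so I trusted the force reading over the calculation.
- **Flap:** I pinched the pin and swung it up along its arc. The wrist picture just before the last 0.3 mm nudge put the flap about 0.01 rad on the safe side, leaning away from the plate. The hinge position is known to about 1 mm, so the angle is good to roughly 0.01–0.02 rad.
- **Last checks:** The arm was still. The gripper had the pin at a 13.6 mm reading against its 14 mm diameter, with about 5 N of sideways force left at the wrist.
- **Other things on the bench:** Comparing the scene picture with the first one, I saw no bystander moved.

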